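# Expose culture dishes on a light table with a sprung draw gate

### The job

Take every small culture dish from the blue pad and set it flat on the light table, one to a window, between the window's stops and centred on it; then draw the sprung light gate out by its handle until its line meets the brass pointer, hold it there for five seconds with all the dishes still in place, and ease it fully home without letting it snap back. Finally move all the dishes to the steel tray, lying flat on its floor and right way up, and leave everything else where it stands.

Things in the scene. Friction and masses are not known exactly. Their poses are not given: they have to be found in the camera images.
- station: the light table, bolted down: an aluminium box whose flat top is 30 mm above the bench, 160 mm deep by 260 mm wide. Origin on the bench, 50 mm behind the box's front face, under the middle window; x points away from its front, y to the left along the row of windows, z up
- window0 (a point): centre of the right-hand window (white disc, 34 mm, in a 45 mm black ring), on the flat top. Windows are 75 mm apart. Each has two stops, bars 34 mm long, 6 mm high and 5 mm thick lying along the row, one in front and one behind, their inner faces 46 mm apart; nothing limits a dish along the row. Axes as the light table's
- window1 (a point): centre of the middle window (white disc, 34 mm, in a 45 mm black ring), on the flat top. Windows are 75 mm apart. Each has two stops, bars 34 mm long, 6 mm high and 5 mm thick lying along the row, one in front and one behind, their inner faces 46 mm apart; nothing limits a dish along the row. Axes as the light table's
- window2 (a point): centre of the left-hand window (white disc, 34 mm, in a 45 mm black ring), on the flat top. Windows are 75 mm apart. Each has two stops, bars 34 mm long, 6 mm high and 5 mm thick lying along the row, one in front and one behind, their inner faces 46 mm apart; nothing limits a dish along the row. Axes as the light table's
- gate (a joint): how far the light gate is drawn out of the light table's front, m: 0 is fully home, at most 0.085. A spring pulls it home with 2.4 N at 0 rising by 0.6 N per cm; it is lightly damped and, let go anywhere but close to home (within about 8 mm), snaps back
- gate_handle (a point): grip point of the gate's black upright handle, 60 mm above the bench: a flat bar 14 mm thick along the draw, 32 mm wide, its top 76 mm above the bench; its foot is a white carriage 30 x 64 mm, 20 mm high. At home it stands 45 mm in front of the light table's front face. The gate draws straight towards the light table's -x
- gate_line (a point): outer end of the black line across the top of the white carriage, 30 mm to the left of the handle's middle and level with it along the draw; moves with the gate
- index_tip (a point): tip of the brass pointer set on the graduated rail (10 mm ticks) to the left of the gate; fixed for the run, its place differs from run to run, 35 to 65 mm in front of the line of the gate at home. The pointer stands 26 mm above the bench, the rail 14 mm. Axes as the light table's: the gate is at the mark when line and pointer have the same position along x
- pad: blue bench pad on which the dishes wait, 250 x 180 x 2 mm, fixed; origin at the centre of its underside, x along its length. It is to the left or the right of the light table, the tray on the other side
- tray: shallow open steel tray, 250 x 150 mm outside, walls 4 mm thick and 14 mm high, floor 4 mm thick, fixed; origin at the centre of its underside, x along its length
- dish0_mid (a point): centre (half-way up) of a small closed culture dish, white with a tan face on top, 40 mm diameter and 16 mm tall, 20 to 45 g; z is up when the right way up. Two or three of the four are there; the others are absent (None)
- dish1_mid (a point): centre (half-way up) of a small closed culture dish, white with a tan face on top, 40 mm diameter and 16 mm tall, 20 to 45 g; z is up when the right way up. Two or three of the four are there; the others are absent (None)
- dish2_mid (a point): centre (half-way up) of a small closed culture dish, white with a tan face on top, 40 mm diameter and 16 mm tall, 20 to 45 g; z is up when the right way up. Two or three of the four are there; the others are absent (None)
- dish3_mid (a point): centre (half-way up) of a small closed culture dish, white with a tan face on top, 40 mm diameter and 16 mm tall, 20 to 45 g; z is up when the right way up. Two or three of the four are there; the others are absent (None)
- pot: bystander, not to be disturbed: small closed screw-cap pot, 34 mm diameter and 34 mm tall, on the blue pad beyond the dishes; origin at the centre of its underside
- jar: bystander, not to be disturbed: closed jar, 52 mm diameter and 65 mm tall, behind the light table; origin at the centre of its underside
- beaker: bystander, not to be disturbed: glass beaker, 66 mm across and 85 mm tall, behind the light table; origin at the centre of its underside
- forceps: bystander, not to be disturbed: steel forceps, 146 mm long, 22 mm wide and 6 mm thick, lying near the robot
- pen: bystander, not to be disturbed: black pen, 12 mm thick and 130 mm long, lying near the robot
- bigdish: bystander, not to be disturbed: large closed white dish, 90 mm diameter and 16 mm tall, off to the right; not one of the small culture dishes; origin at the centre of its underside

How it is judged:
By the outcome, as a careful person would: the job done as asked, in the order asked, and still so for the second after the job is handed in, with the robot touching nothing.
Of dish0, dish1, dish2, dish3 only 2 to 3 are there at a start; the rules pass over those that are not, and their reading is None.
At some moment in a run one of dish0, dish1, dish2, dish3 may be knocked a few centimetres aside while the robot is not near it.
It also fails if it takes over 210 s, if anything falls off the work surface, if the arm or the gripper's body presses on something with over 40 N, if the wrist force passes 120 N, or if a joint passes its speed limit or range.

### The arm

A 6-joint arm with a two-finger parallel gripper is mounted at the origin on the work surface. World frame = base frame: x ahead of the robot, y to its left, z up, the work surface at z = 0. Lengths are in mm, angles in rad, forces in N, time in s.
With the tool pointing down it reaches from about 350 to 875 mm from the base axis. Payload 4.2 kg.
Tool frame: the origin (TCP) lies midway between the tips of the shut fingers; the grasp point (between the pads) lies 19 mm behind it; z points along the fingers, y is the direction in which the jaws open and shut (so a half turn about z gives the same grasp; the last joint's range is limited). The gripper opens to 85 mm and grips with 20 to 120 N. Pads are 22 mm wide; open, the fingers measure 114 mm over their backs; the gripper's body (76 mm by 85 mm) begins 54 mm behind the grasp point. The pads swing forward as they close: fully open they stand 13 mm farther back than shut.
Start: joints at [-1.044, 0.385, 0.008, 0, -1.194, -0.259], TCP at [165.398, -602.696, 231.312] pointing down, gripper open.
Joint ranges: [-3.14, 3.14], [-1.21, 2.06], [-1.07, 1.41], [-3.16, 2.05], [-2.99, -0.16], [-3.1, 3.1]. Speed limits (rad/s): [2.79, 2.79, 3.14, 3.14, 3.14, 3.14].

### API

Orientations are given as a unit quaternion [x, y, z, w].
In Python, from bench import read_state, get_image, job_done, search_frame, regions_of gives the robot as it stands.
- The arm moves only by the tool servo_tool, never from a script. Its arguments are lists of equal length, an entry for each row: "turn": the turn, a rotation vector about the world's x, y, z in rad, a list of three; "dp": the shift along the world's x, y, z in m, a list of three; "fingers": the finger opening in m, from 0 to 0.0854. In form: {"turn": [[rx, ry, rz], ...], "dp": [[tx, ty, tz], ...], "fingers": [fingers, ...]}. A call has exactly 5 rows; each row shifts and turns the pose as measured when the row begins; what a row does not reach is not made up. A row lasts 1/8 s, in which the tool goes at most 62.5 mm and 10.7 degrees, less where a joint would pass 70% of its speed; a pose out of reach is approached as far as the arm can. A call is refused whole if a number of a shift passes 0.0625 or a number of a turn 0.188, either way. A call with a gripper value outside its range is refused whole. The fingers move at their own pace and stop on an object; the grip force is fixed at half the most. Time passes only in rows, so rows that do not move let the fingers close, or fill a call up. It gives the time, the measured TCP pose, the force and the opening at its end, in the units of the state.
- read_state(): the state, without advancing time (a new reading comes with each control period).
- get_image(name): name is "side" or "top"; returns a dict with "img" (400x640x3 uint8, red, green, blue), "vfov" (degrees; the focal length in pixels is half the picture's height over the tangent of half this angle, whatever the lens; pixels are square), "cx", "cy" (the principal point, pixels), "k1" (the pictures are not rectified: a ray, as slopes to the right and down, at radius r is drawn at 1 + k1 r^2 times it, then the intrinsics apply), "world_from_camera" (4x4, takes a point from camera to world coordinates). Camera axes: x right, y down, z forward; pixel columns grow to the right and rows downward; lengths in mm; the calibration is good to about 2 mm. A picture is of the moment at which its call begins. There is no depth.
- job_done(): hands the job in, once; it reports no verdict.
Trained networks look in the newest picture that a camera, given by its name, has taken for a name from the list of things; names that differ only in an ending like _2 or _b are one class to them, and where a whole thing is asked for, a point or a joint stands for the part that bears it (a point fixed in the world has none). Each returns a list of dicts, best first, with "score" (0 to 1); they miss things now and then, are a little off and sometimes report something else, mostly with a low value. They report only what shows in the picture. A call takes as long as a camera call.
- search_frame(query, camera): "box" ([left, top, width, height] in pixels, round what is visible of it).
- regions_of(query, camera): "region" (400x640 bool, what is visible of it) and "box" ([left, top, width, height] in pixels, round what is visible of it).
The state is a dict: "clock": time; "joints": joint angles; "joint_vel": joint speeds; "joint_efforts": joint torques, N m; "position": TCP position; "ee_rot": TCP orientation; "contact_force": force on the tool from outside, world axes, zero at the start; "wrist_torque": the same for the moment, N m; "gripper_width": finger opening in mm.
Only numpy, scipy, OpenCV 4.12 (cv2) and the standard library are available. Lean on these libraries where they do the work, as an engineer would, in place of code of your own. Each camera call takes 0.05 s, during which the arm holds its last target. There are 200 camera calls.

## Working session

There is one attempt and no reset: what is moved stays moved. The work goes in short steps, Python scripts to look and compute and a tool call to move; the robot and the scene stay as the last step left them, time stands still between calls to the robot, and variables do not carry over. Pictures are saved under pics/ and viewed, about 12 in all and at most 16, crops included, and the job is handed in when it is done.

Besides the shell and the picture viewer there is one more tool, called after "Emit:" by a JSON object that holds its "name" and its "arguments", one argument or row to a line. servo_tool: Moves the arm, as the interface text tells. Its arguments: {"type":"object","properties":{"turn":{"type":"array","items":{"type":"array","items":{"type":"number"}}},"dp":{"type":"array","items":{"type":"array","items":{"type":"number"}}},"fingers":{"type":"array","items":{"type":"number"}}},"required":["turn","dp","fingers"]}

```bash
mkdir -p pics; cat > h.py <<'E'
import numpy as np, cv2
from bench import *
def shot(cam,name=None):
    d=get_image(cam)
    if name: cv2.imwrite(f'pics/{name}.png',cv2.cvtColor(d['img'],cv2.COLOR_RGB2BGR))
    return d
def ray(d,u,v):
    H=d['img'].shape[0]; f=H/2/np.tan(np.radians(d['vfov']/2))
    a=np.array([(u-d['cx'])/f,(v-d['cy'])/f]); s=a.copy()
    for _ in range(30): s=a/(1+d['k1']*(s@s))
    T=np.array(d['world_from_camera']); return T[:3,3],T[:3,:3]@np.array([s[0],s[1],1])
def at(d,u,v,z):
    o,r=ray(d,u,v); return (o+r*(z-o[2])/r[2])[:2]
def proj(d,P):
    T=np.array(d['world_from_camera']); c=T[:3,:3].T@(np.array(P,float)-T[:3,3]); s=c[:2]/c[2]
    H=d['img'].shape[0]; f=H/2/np.tan(np.radians(d['vfov']/2)); s=s*(1+d['k1']*(s@s))
    return np.array([d['cx'],d['cy']])+f*s
E
python3 - <<'E'
from h import *
s=read_state(); print({k:np.round(v,3) for k,v in s.items()})
for c in('top','side'):
    d=shot(c,c+'0'); print(c,d['vfov'],d['cx'],d['cy'],d['k1'],np.round(d['world_from_camera'],3).tolist())
    for q in('station','pad','tray','dish0_mid','pot','jar','bigdish','gate_handle','beaker','forceps','pen'):
        print(q,[(round(r['score'],2),np.round(r['box']).astype(int).tolist()) for r in search_frame(q,c)][:5])
E
```

```text
{'clock': np.float64(0.0), 'joints': array([-1.044e+00,  3.860e-01,  7.000e-03, -1.000e-03, -1.194e+00,
       -2.590e-01]), 'joint_vel': array([-0.001,  0.   ,  0.   ,  0.001, -0.002,  0.001]), 'joint_efforts': array([ 1.0000e-03, -3.9229e+01,  1.8840e+01,  4.1860e+00, -5.0000e-03,
       -0.0000e+00]), 'position': array([ 165.232, -602.157,  230.218]), 'ee_rot': array([-0.133,  0.991,  0.001, -0.   ]), 'contact_force': array([ 0.631, -0.464, -0.822]), 'wrist_torque': array([ 0.022,  0.031, -0.015]), 'gripper_width': np.float64(85.347)}
top 48.00196266348837 319.78082760909103 197.64379425722694 0.04297368087118811 [[-0.03, -0.985, 0.173, 349.29], [-0.999, 0.032, 0.008, -70.559], [-0.014, -0.172, -0.985, 1238.563], [0.0, 0.0, 0.0, 1.0]]
station [(0.77, [253, 132, 98, 108])]
pad [(0.63, [380, 167, 74, 94]), (0.18, [422, 176, 8, 12])]
tray [(0.64, [148, 175, 67, 96])]
dish0_mid []
pot [(0.51, [421, 173, 12, 18])]
jar [(0.94, [198, 127, 25, 22])]
bigdish [(0.67, [463, 164, 32, 29])]
gate_handle [(0.58, [287, 191, 22, 25])]
beaker [(0.67, [371, 120, 22, 29])]
forceps [(0.72, [332, 238, 7, 52])]
pen [(0.73, [250, 241, 14, 44])]
side 50.252315550633 319.2807861227134 203.63844685393573 0.023410450217644804 [[-0.993, -0.064, 0.103, 463.527], [-0.121, 0.642, -0.758, 825.12], [-0.018, -0.764, -0.645, 833.638], [0.0, 0.0, 0.0, 1.0]]
station [(0.67, [248, 192, 122, 83]), (0.34, [229, 282, 22, 30])]
pad [(0.61, [312, 152, 79, 39])]
tray [(0.76, [268, 306, 132, 90]), (0.46, [247, 194, 123, 79])]
dish0_mid []
pot [(0.69, [245, 193, 128, 81]), (0.55, [321, 152, 8, 17])]
jar [(0.89, [227, 278, 26, 35])]
bigdish [(0.85, [320, 132, 28, 20])]
gate_handle [(0.91, [318, 216, 24, 30])]
beaker [(0.64, [270, 158, 21, 31]), (0.62, [242, 194, 132, 79])]
forceps [(0.57, [367, 217, 50, 6])]
pen [(0.77, [368, 273, 47, 9])]
```

```bash
python3 - <<'E'
import cv2
a=cv2.imread('pics/top0.png')[110:300,140:510]; b=cv2.imread('pics/side0.png')[120:320,220:440]
cv2.imwrite('pics/v1.png',cv2.resize(a,None,fx=2.1,fy=2.1,interpolation=cv2.INTER_CUBIC)); cv2.imwrite('pics/v2.png',cv2.resize(b,None,fx=3,fy=3,interpolation=cv2.INTER_CUBIC))
E
```

```text
(no output)
```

View pics/v1.png

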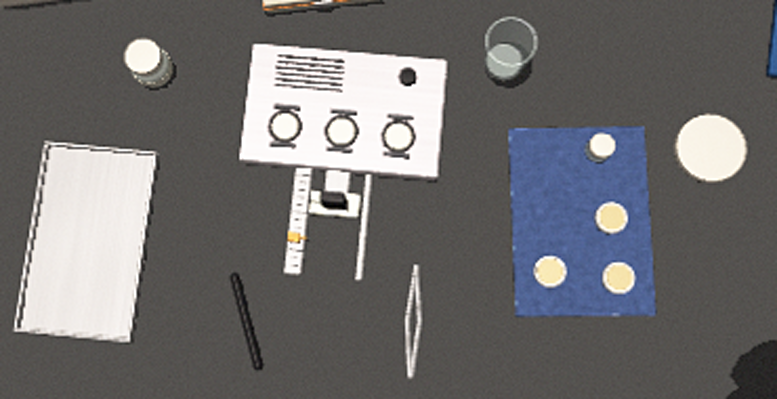

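View pics/v2.png

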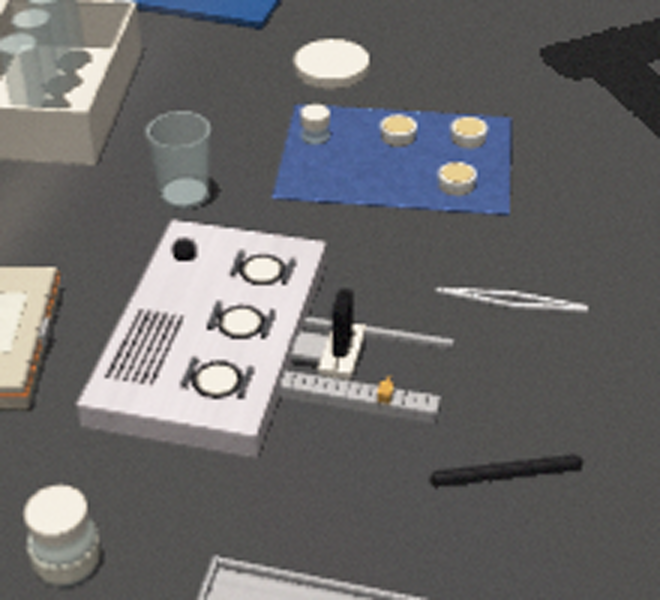

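The top view (v1) shows three tan dishes on the blue pad at v1 (550,271), (619,277) and (611,217). The windows are at (285,126), (341,131) and (398,137), the handle at (334,200) and the brass pointer at (295,237). The tray is at left. The side view agrees.

```bash
cat >> h.py <<'E'
def tri(obs):
    A=np.zeros((3,3));b=np.zeros(3)
    for d,uv in obs:
        o,r=ray(d,*uv); r=r/np.linalg.norm(r); M=np.eye(3)-np.outer(r,r); A+=M;b+=M@o
    return np.linalg.solve(A,b)
def comps(mask,k=4,amin=15,amax=1e9):
    n,l,s,c=cv2.connectedComponentsWithStats(mask.astype(np.uint8))
    return [((c[i]+.5)/k-.5,s[i,4]/k/k) for i in range(1,n) if amin<s[i,4]/k/k<amax]
def up(d,k=4): return cv2.resize(d['img'],None,fx=k,fy=k,interpolation=cv2.INTER_LINEAR).astype(int)
def tan(d,amin=15):
    I=up(d); R,G,B=I[...,0],I[...,1],I[...,2]
    return comps((R>170)&(R-B>35)&(R-B<115)&(G>140),4,amin)
def brass(d):
    I=up(d); R,G,B=I[...,0],I[...,1],I[...,2]
    return comps((R>140)&(R-B>100)&(G>80),4,2)
def discs(d):
    I=up(d).min(2); c=comps(I>150,4,50,400)
    return c
E
cat > m.py <<'E'
from h import *
for c in('top','side'):
    d=shot(c); print(c)
    for n,f,z in(('tan',tan,18),('brass',brass,26),('disc',discs,30)):
        print(n,[(np.round(p,1).tolist(),round(a),np.round(at(d,*p,z),1).tolist()) for p,a in f(d)])
E
python3 m.py
```

```text
top
tan [([48.4, 22.7], 198, [1107.7, 716.4]), ([112.8, 26.8], 225, [1091.0, 530.5]), ([213.5, 21.7], 175, [1099.2, 236.5]), ([262.2, 11.1], 61, [1128.2, 93.0]), ([333.4, 21.3], 128, [1088.1, -116.3]), ([497.7, 13.4], 152, [1090.6, -594.6]), ([502.1, 1.9], 18, [1126.2, -610.4]), ([543.8, 8.7], 50, [1098.2, -726.5]), ([402.3, 10.0], 21, [1115.2, -319.7]), ([620.8, 14.2], 162, [1068.2, -938.3]), ([82.9, 10.7], 37, [1144.0, 618.8]), ([225.3, 9.7], 20, [1136.5, 202.0]), ([78.3, 14.8], 40, [1131.2, 631.6]), ([569.9, 12.4], 91, [1082.5, -798.7]), ([421.6, 19.5], 195, [1082.8, -374.0]), ([364.4, 21.2], 38, [1084.7, -207.0]), ([306.7, 23.5], 29, [1084.3, -37.6]), ([275.9, 24.4], 29, [1084.7, 53.2]), ([171.4, 27.3], 84, [1085.1, 359.8]), ([262.0, 36.4], 32, [1048.3, 94.5]), ([7.1, 30.8], 26, [1084.5, 832.0]), ([48.4, 42.3], 19, [1046.6, 712.8]), ([61.2, 51.9], 19, [1016.1, 674.8]), ([291.0, 87.3], 333, [888.2, 12.9]), ([431.0, 213.0], 114, [510.8, -361.9]), ([401.5, 238.7], 116, [443.5, -277.5]), ([434.4, 241.6], 119, [432.9, -365.3]), ([634.4, 265.3], 87, [357.4, -875.2]), ([607.7, 283.9], 1
[... 1322 characters left out ...]
 ([7.7, 398.3], 41, [1122.6, 504.8])]
brass [([348.1, 248.9], 18, [496.4, 50.1]), ([214.5, 251.1], 5, [841.9, 93.7])]
disc [([369.9, 17.1], 168, [499.8, -1866.7]), ([359.6, 87.1], 124, [513.8, -907.7]), ([398.8, 88.8], 148, [347.4, -904.6]), ([229.6, 125.7], 55, [982.2, -536.4]), ([330.1, 139.3], 262, [597.0, -475.5]), ([281.0, 183.4], 79, [722.7, -204.3]), ([307.0, 209.2], 69, [624.9, -91.1]), ([391.2, 219.2], 130, [384.7, -72.7]), ([299.9, 226.7], 80, [633.8, -16.6]), ([333.9, 235.3], 216, [537.5, 7.6]), ([292.0, 245.9], 94, [643.0, 58.2]), ([329.6, 248.5], 162, [544.1, 57.2]), ([358.1, 253.3], 75, [469.7, 66.5]), ([238.0, 289.7], 269, [745.9, 213.2]), ([11.9, 398.1], 76, [1105.2, 508.5])]
```

Emit:
{"name": "servo_tool", "arguments": {
  "turn": [
    [0,0,-0.078],
    [0,0,-0.078],
    [0,0,-0.078],
    [0,0,-0.078],
    [0,0,-0.078]
  ],
  "dp": [
    [0.035,0.04,-0.01],
    [0.035,0.04,-0.01],
    [0.035,0.04,-0.01],
    [0.035,0.04,-0.01],
    [0.035,0.04,-0.01]
  ],
  "fingers": [0.065,0.065,0.065,0.065,0.065]
}}

```text
clock: 1.92
position: [342.9, -400.2, 180.7]
ee_rot: [0.071, 0.997, -0.002, 0.001]
contact_force: [0.6, -0.1, -0.2]
gripper_width: 64.9
```

Emit:
{"name": "servo_tool", "arguments": {
  "turn": [
    [0,0,0.02],
    [0,0,0],
    [0,0,0],
    [0,0,0],
    [0,0,0]
  ],
  "dp": [
    [0.033,0.04,-0.035],
    [0.033,0.04,-0.035],
    [0.033,0.04,-0.035],
    [0,0,0],
    [0,0,0]
  ],
  "fingers": [0.065,0.065,0.065,0.065,0.065]
}}

```text
clock: 2.55
position: [446.0, -277.3, 77.0]
ee_rot: [0.058, 0.998, -0.004, 0.004]
contact_force: [0.5, 0.0, 0.8]
gripper_width: 65.0
```

Emit:
{"name": "servo_tool", "arguments": {
  "turn": [
    [0,0,0],
    [0,0,0],
    [0,0,0],
    [0,0,0],
    [0,0,0]
  ],
  "dp": [
    [-0.003,-0.0015,-0.03],
    [0,0,-0.028],
    [0,0,-0.01],
    [0,0,-0.002],
    [0,0,0]
  ],
  "fingers": [0.065,0.065,0.065,0.065,0.065]
}}

```text
clock: 3.18
position: [444.8, -284.2, 11.1]
ee_rot: [0.061, 0.998, -0.006, 0.01]
contact_force: [-0.3, 0.9, -0.0]
gripper_width: 64.9
```

```bash
python3 - <<'E'
from h import *
for c in('top','side'):
    d=shot(c,c+'1'); print(c,[(np.round(p,1).tolist(),round(a),np.round(at(d,*p,18),1).tolist()) for p,a in tan(d) if 380<at(d,*p,18)[0]<700 and -450<at(d,*p,18)[1]<400])
s=read_state();print(s['position'],s['contact_force'])
b=cv2.imread('pics/side1.png')[120:220,300:430];cv2.imwrite('pics/v3.png',cv2.resize(b,None,fx=5,fy=5,interpolation=cv2.INTER_CUBIC))
E
```

```text
top [([337.3, 195.5], 112, [567.8, -108.6]), ([365.8, 201.6], 89, [548.2, -186.4]), ([397.0, 208.9], 174, [525.1, -270.5]), ([324.9, 216.5], 44, [510.5, -72.5]), ([392.9, 231.8], 188, [462.9, -255.6])]
side [([352.4, 161.2], 44, [510.5, -363.9])]
[ 444.96464385 -283.98979553   11.20614022] [ 0.12547613 -0.16748597 -0.41635839]
```

View pics/v3.png

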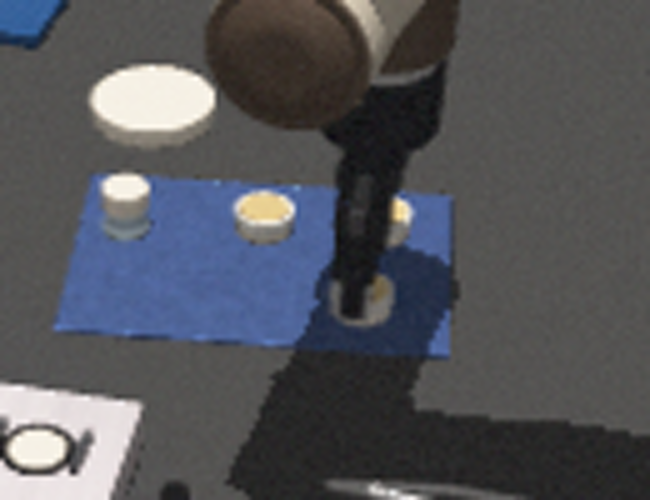

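```bash
cat > c.py <<'E'
import sys
from h import *
from scipy.spatial.transform import Rotation as R
s=read_state(); t=np.array([float(a) for a in sys.argv[1:4]])
yaw=float(sys.argv[4]) if len(sys.argv)>4 else 0
q=R.from_rotvec([0,0,yaw])*R.from_quat([0.0615,0.998,0,0])
print('pos',np.round(s['position'],1),'dp',np.round(t-s['position'],1),'turn',np.round((q*R.from_quat(s['ee_rot']).inv()).as_rotvec(),4),'w',round(float(s['gripper_width']),1),'F',np.round(s['contact_force'],1),'t',round(float(s['clock']),2))
E
python3 c.py 443 -278.7 5
```

```text
pos [ 445.  -284.    11.2] dp [-2.   5.3 -6.2] turn [ 0.0124  0.0188 -0.0021] w 65.0 F [ 0.1 -0.2 -0.4] t 3.27
```

Emit:
{"name": "servo_tool", "arguments": {
  "turn": [
    [0.006,0.009,0],
    [0.006,0.009,0],
    [0,0,0],
    [0,0,0],
    [0,0,0]
  ],
  "dp": [
    [-0.001,0.003,-0.003],
    [-0.001,0.003,-0.003],
    [0,0,0],
    [0,0,0],
    [0,0,0]
  ],
  "fingers": [0.065,0.065,0.065,0.065,0.065]
}}

```text
clock: 3.9
position: [443.8, -277.5, 6.0]
ee_rot: [0.06, 0.998, -0.0, 0.001]
contact_force: [-0.0, 0.4, 0.2]
gripper_width: 65.0
```

```bash
python3 c.py 443 -278.7 5
```

```text
pos [ 443.8 -277.5    6. ] dp [-0.8 -1.2 -1. ] turn [ 0.0002  0.0018 -0.003 ] w 65.0 F [-0.   0.4  0.2] t 3.9
```

Emit:
{"name": "servo_tool", "arguments": {
  "turn": [
    [0,0,0],
    [0,0,0],
    [0,0,0],
    [0,0,0],
    [0,0,0]
  ],
  "dp": [
    [-0.0005,0,-0.001],
    [0,0,0],
    [0,0,0],
    [0,0,0],
    [0,0,0.01]
  ],
  "fingers": [0.03,0.03,0.03,0.03,0.03]
}}

```text
clock: 4.53
position: [442.6, -277.4, 14.9]
ee_rot: [0.06, 0.998, 0.0, 0.0]
contact_force: [0.2, -0.6, -0.1]
gripper_width: 37.0
```

Emit:
{"name": "servo_tool", "arguments": {
  "turn": [
    [0,0,0],
    [0,0,0],
    [0,0,0],
    [0,0,0],
    [0,0,0]
  ],
  "dp": [
    [0,0,0.03],
    [0,0,0.03],
    [0,0,0.02],
    [0,0,0],
    [0,0,0]
  ],
  "fingers": [0.03,0.03,0.03,0.03,0.03]
}}

```text
clock: 5.15
position: [442.1, -277.2, 98.9]
ee_rot: [0.06, 0.998, 0.0, 0.001]
contact_force: [0.6, 0.5, -0.8]
gripper_width: 37.6
```

```bash
python3 c.py 625 -89.6 90
```

```text
pos [ 442.1 -277.2   98.9] dp [182.9 187.6  -8.9] turn [-0.0002  0.0012 -0.0025] w 37.6 F [ 0.6  0.5 -0.8] t 5.15
```

Emit:
{"name": "servo_tool", "arguments": {
  "turn": [
    [0,0,0],
    [0,0,0],
    [0,0,0],
    [0,0,0],
    [0,0,0]
  ],
  "dp": [
    [0.036,0.037,0],
    [0.036,0.037,0],
    [0.036,0.037,0],
    [0.036,0.037,0],
    [0.032,0.033,0]
  ],
  "fingers": [0.03,0.03,0.03,0.03,0.03]
}}

```text
clock: 5.78
position: [616.9, -92.7, 92.5]
ee_rot: [0.064, 0.998, 0.0, -0.006]
contact_force: [-0.3, 0.4, -0.3]
gripper_width: 37.8
```

Emit:
{"name": "servo_tool", "arguments": {
  "turn": [
    [0,0,0],
    [0,0,0],
    [0,0,0],
    [0,0,0],
    [0,0,0]
  ],
  "dp": [
    [0,0,-0.01],
    [0,0,-0.01],
    [0,0,0],
    [0,0,0],
    [0,0,0]
  ],
  "fingers": [0.03,0.03,0.03,0.03,0.03]
}}

```text
clock: 6.4
position: [614.9, -92.6, 67.4]
ee_rot: [0.064, 0.998, -0.0, -0.009]
contact_force: [0.7, -0.4, -0.7]
gripper_width: 37.4
```

```bash
python3 c.py 625 -89.6 34; python3 - <<'E'
from h import *
for c in('top','side'):
    d=shot(c,c+'2')
    print(c,[(np.round(p,1).tolist(),round(a),np.round(at(d,*p,18),1).tolist(),np.round(at(d,*p,95),1).tolist()) for p,a in tan(d) if 380<at(d,*p,18)[0]<700 and -450<at(d,*p,18)[1]<200])
a=cv2.imread('pics/side2.png')[130:230,270:400];cv2.imwrite('pics/v4.png',cv2.resize(a,None,fx=5,fy=5,interpolation=cv2.INTER_CUBIC))
E
```

```text
pos [614.9 -92.6  67.4] dp [ 10.1   3.  -33.4] turn [-0.0005 -0.0187  0.0042] w 37.4 F [ 0.7 -0.4 -0.7] t 6.4
top [([246.1, 171.2], 1710, [644.8, 143.2], [626.2, 129.7]), ([299.2, 151.5], 212, [696.9, -6.3], [675.0, -10.3]), ([228.3, 160.7], 47, [676.9, 192.9], [656.2, 176.2]), ([431.0, 213.0], 113, [510.8, -361.9], [500.6, -343.6]), ([240.4, 241.9], 1359, [448.5, 159.0], [442.2, 144.5]), ([434.5, 241.6], 119, [432.9, -365.4], [427.6, -346.8])]
side [([352.4, 161.2], 44, [510.5, -363.9], [506.1, -251.7]), ([376.0, 161.8], 46, [432.0, -367.5], [435.0, -254.9])]
```

View pics/v4.png

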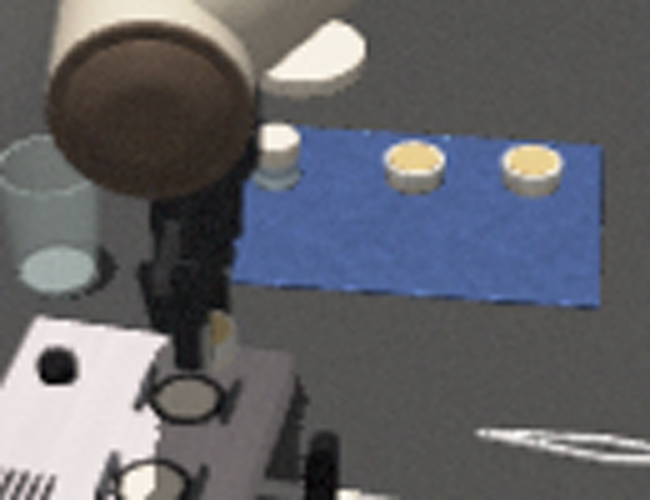

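```bash
python3 - <<'E'
from h import *
import pickle
from scipy.spatial.transform import Rotation as R
s=read_state(); q=R.from_quat(s['ee_rot']); p=np.array(s['position'])
for c in('side','top'):
    d=shot(c); I=d['img'].copy(); x0,y0=(280,150) if c=='side' else (290,140)
    k=10; J=cv2.resize(I[y0:y0+56,x0:x0+60],None,fx=k,fy=k,interpolation=cv2.INTER_CUBIC)[...,::-1].copy()
    for o,col in(([0,0,0],(0,0,255)),([0,20,0],(0,255,0)),([0,-20,0],(255,0,0)),([20,0,0],(0,255,255)),([-20,0,0],(255,255,0))):
        u=proj(d,p+q.apply(o)); cv2.circle(J,tuple(int(v) for v in ((u-[x0,y0]+.5)*k)),4,col,-1); print(c,o,np.round(u,1))
    cv2.imwrite(f'pics/v5{c}.png',J)
a=cv2.imread('pics/v5side.png');b=cv2.imread('pics/v5top.png')
cv2.imwrite('pics/v5.png',cv2.resize(np.hstack([a,b]),(800,373)))
E
```

```text
side [0, 0, 0] [310.  199.1]
side [0, 20, 0] [308.1 203.6]
side [0, -20, 0] [311.8 194.8]
side [20, 0, 0] [316.8 200. ]
side [-20, 0, 0] [303.2 198.2]
top [0, 0, 0] [331.  174.9]
top [0, 20, 0] [323.5 174.3]
top [0, -20, 0] [338.5 175.6]
top [20, 0, 0] [330.3 182.2]
top [-20, 0, 0] [331.7 167.7]
```

View pics/v5.png

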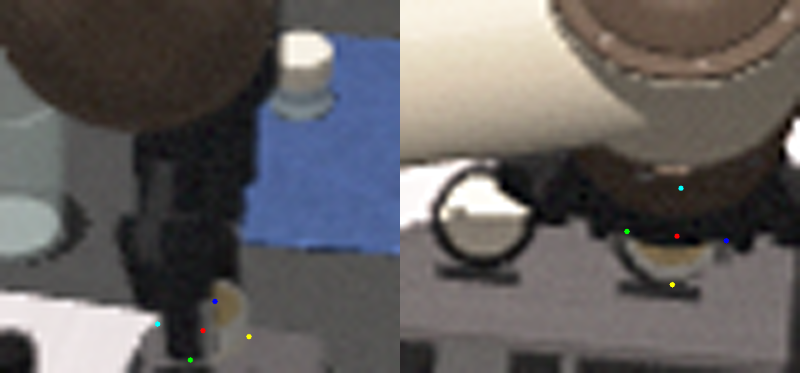

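v5 shows the held dish flat and about centred between the fingers, with its right edge where my projection puts it. I'll lower it now.

Emit:
{"name": "servo_tool", "arguments": {
  "turn": [
    [0,-0.009,0.002],
    [0,-0.009,0.002],
    [0,0,0],
    [0,0,0],
    [0,0,0]
  ],
  "dp": [
    [0.005,0.0015,-0.008],
    [0.005,0.0015,-0.006],
    [0,0,0],
    [0,0,0],
    [0,0,0]
  ],
  "fingers": [0.03,0.03,0.03,0.03,0.03]
}}

```text
clock: 7.22
position: [626.1, -88.7, 52.4]
ee_rot: [0.061, 0.998, 0.0, 0.001]
contact_force: [0.1, -0.7, 0.0]
gripper_width: 37.1
```

```bash
python3 c.py 625 -89.6 34
```

```text
pos [626.1 -88.7  52.4] dp [ -1.1  -0.9 -18.4] turn [-0.0006  0.0011 -0.001 ] w 37.1 F [ 0.1 -0.7  0. ] t 7.22
```

Emit:
{"name": "servo_tool", "arguments": {
  "turn": [
    [0,0,0],
    [0,0,0],
    [0,0,0],
    [0,0,0],
    [0,0,0]
  ],
  "dp": [
    [-0.001,-0.001,-0.006],
    [0,0,-0.006],
    [0,0,-0.003],
    [0,0,0],
    [0,0,0]
  ],
  "fingers": [0.03,0.03,0.03,0.03,0.03]
}}

```text
clock: 7.85
position: [624.8, -89.9, 36.3]
ee_rot: [0.061, 0.998, 0.0, 0.0]
contact_force: [0.6, 0.2, -0.8]
gripper_width: 37.4
```

```bash
python3 c.py 625 -89.6 34
```

```text
pos [624.8 -89.9  36.3] dp [ 0.2  0.3 -2.3] turn [-0.0006  0.001  -0.0009] w 37.4 F [ 0.6  0.2 -0.8] t 7.85
```

Emit:
{"name": "servo_tool", "arguments": {
  "turn": [
    [0,0,0],
    [0,0,0],
    [0,0,0],
    [0,0,0],
    [0,0,0]
  ],
  "dp": [
    [0,0,-0.001],
    [0,0,-0.001],
    [0,0,-0.0005],
    [0,0,0],
    [0,0,0]
  ],
  "fingers": [0.03,0.03,0.03,0.03,0.03]
}}

```text
clock: 8.48
position: [625.2, -89.9, 34.1]
ee_rot: [0.061, 0.998, 0.0, 0.001]
contact_force: [0.3, -0.1, -0.2]
gripper_width: 37.1
```

Emit:
{"name": "servo_tool", "arguments": {
  "turn": [
    [0,0,0],
    [0,0,0],
    [0,0,0],
    [0,0,0],
    [0,0,0]
  ],
  "dp": [
    [0,0,0],
    [0,0,0],
    [0,0,0],
    [0,0,0.01],
    [0,0,0.03]
  ],
  "fingers": [0.06,0.06,0.06,0.06,0.06]
}}

```text
clock: 9.1
position: [623.7, -90.0, 73.4]
ee_rot: [0.061, 0.998, 0.0, -0.002]
contact_force: [1.2, 1.0, -0.1]
gripper_width: 60.3
```

Emit:
{"name": "servo_tool", "arguments": {
  "turn": [
    [0,0,0],
    [0,0,0],
    [0,0,0],
    [0,0,0],
    [0,0,0]
  ],
  "dp": [
    [0,0,0.02],
    [-0.02,-0.05,0.01],
    [-0.03,-0.05,0],
    [-0.03,-0.05,0],
    [-0.01,-0.02,0]
  ],
  "fingers": [0.065,0.065,0.065,0.065,0.065]
}}

```text
clock: 9.72
position: [535.7, -262.7, 112.2]
ee_rot: [0.058, 0.998, -0.001, 0.005]
contact_force: [-0.5, -0.0, 0.4]
gripper_width: 64.7
```

```bash
cat > d.py <<'E'
from h import *
D={c:shot(c) for c in('top','side')}
T={c:[(p,a) for p,a in tan(d) if 350<at(d,*p,18)[0]<760 and -480<at(d,*p,18)[1]<450 and a<200] for c,d in D.items()}
for p,a in T['top']:
    for r,b in T['side']:
        X=tri([(D['top'],p),(D['side'],r)]); e=np.linalg.norm(proj(D['top'],X)-p)
        if e<1.2 and -5<X[2]<90: print(np.round(p,1),round(a),np.round(r,1),round(b),'X',np.round(X,1),'err',round(e,2))
t=D['top']; W=np.array([[625,-89.6,46],[634.2,-15.2,46],[643.5,59.4,46]])
for c in T: print(c,[(np.round(at(D[c],*p,18),1).tolist(),np.round(at(D[c],*p,46),1).tolist(),round(a)) for p,a in T[c]])
E
python3 d.py; python3 c.py 510.6 -363 80
```

```text
[431. 213.] 114 [352.4 161.2] 44 X [ 510.5 -361.6   19.6] err 0.04
[434.4 241.6] 119 [376.  161.8] 46 X [ 432.4 -364.8   19.9] err 0.13
top [([685.9, -264.7], [678.2, -260.2], 169), ([652.3, -44.8], [645.3, -45.4], 59), ([628.9, -174.3], [622.5, -171.9], 20), ([510.8, -361.9], [507.1, -355.3], 114), ([432.9, -365.3], [431.0, -358.6], 119)]
side [([510.5, -363.9], [508.9, -323.0], 44), ([432.0, -367.5], [433.1, -326.6], 46), ([631.1, -122.9], [625.4, -90.4], 72)]
pos [ 536.2 -262.6  112.2] dp [ -25.6 -100.4  -32.2] turn [ 0.0021  0.0107 -0.0064] w 64.8 F [ 0.4 -0.   0.3] t 9.82
```

Emit:
{"name": "servo_tool", "arguments": {
  "turn": [
    [0,0.005,-0.003],
    [0,0.005,-0.003],
    [0,0,0],
    [0,0,0],
    [0,0,0]
  ],
  "dp": [
    [-0.009,-0.04,-0.01],
    [-0.009,-0.04,-0.015],
    [-0.005,-0.015,-0.01],
    [0,0,0],
    [0,0,0]
  ],
  "fingers": [0.065,0.065,0.065,0.065,0.065]
}}

```text
clock: 10.45
position: [516.5, -357.2, 79.4]
ee_rot: [0.059, 0.998, -0.002, 0.003]
contact_force: [-0.1, 0.2, -0.3]
gripper_width: 65.1
```

```bash
python3 c.py 510.5 -363 6
```

```text
pos [ 516.5 -357.2   79.4] dp [ -6.   -5.8 -73.4] turn [ 0.0038  0.006  -0.0054] w 65.1 F [-0.1  0.2 -0.3] t 10.45
```

Emit:
{"name": "servo_tool", "arguments": {
  "turn": [
    [0.002,0.003,-0.002],
    [0.002,0.003,-0.003],
    [0,0,0],
    [0,0,0],
    [0,0,0]
  ],
  "dp": [
    [-0.003,-0.003,-0.015],
    [-0.003,-0.003,-0.015],
    [0,0,-0.015],
    [0,0,-0.006],
    [0,0,0]
  ],
  "fingers": [0.065,0.065,0.065,0.065,0.065]
}}

```text
clock: 11.08
position: [510.7, -360.9, 24.9]
ee_rot: [0.06, 0.998, 0.0, -0.001]
contact_force: [-0.0, 0.5, 0.1]
gripper_width: 64.9
```

```bash
python3 c.py 510.5 -363 5
```

```text
pos [ 510.7 -360.9   24.9] dp [ -0.2  -2.1 -19.9] turn [-0.001  -0.001  -0.0036] w 64.9 F [-0.   0.5  0.1] t 11.07
```

Emit:
{"name": "servo_tool", "arguments": {
  "turn": [
    [0,0,0],
    [0,0,0],
    [0,0,0],
    [0,0,0],
    [0,0,0]
  ],
  "dp": [
    [0,-0.001,-0.007],
    [0,-0.001,-0.006],
    [0,0,-0.004],
    [0,0,-0.001],
    [0,0,0]
  ],
  "fingers": [0.065,0.065,0.065,0.065,0.065]
}}

```text
clock: 11.7
position: [511.5, -363.4, 6.6]
ee_rot: [0.06, 0.998, 0.0, 0.0]
contact_force: [0.2, 0.3, -0.1]
gripper_width: 65.0
```

```bash
python3 c.py 510.5 -363 5
```

```text
pos [ 511.5 -363.4    6.6] dp [-1.   0.4 -1.6] turn [-0.      0.001  -0.0036] w 65.0 F [ 0.2  0.3 -0.1] t 11.7
```

Emit:
{"name": "servo_tool", "arguments": {
  "turn": [
    [0,0,0],
    [0,0,0],
    [0,0,0],
    [0,0,0],
    [0,0,0]
  ],
  "dp": [
    [-0.001,0,-0.001],
    [0,0,0],
    [0,0,0],
    [0,0,0],
    [0,0,0.01]
  ],
  "fingers": [0.03,0.03,0.03,0.03,0.03]
}}

```text
clock: 12.32
position: [510.1, -363.3, 15.8]
ee_rot: [0.06, 0.998, 0.0, 0.0]
contact_force: [-0.6, -0.4, -0.0]
gripper_width: 37.3
```

Emit:
{"name": "servo_tool", "arguments": {
  "turn": [
    [0,0,0],
    [0,0,0],
    [0,0,0],
    [0,0,0],
    [0,0,0]
  ],
  "dp": [
    [0,0,0.03],
    [0,0,0.04],
    [0.01,0.03,0.02],
    [0.016,0.045,0],
    [0.016,0.045,0]
  ],
  "fingers": [0.03,0.03,0.03,0.03,0.03]
}}

```text
clock: 12.95
position: [552.8, -243.7, 112.8]
ee_rot: [0.063, 0.998, -0.0, 0.003]
contact_force: [1.0, -0.1, 0.4]
gripper_width: 37.5
```

Emit:
{"name": "servo_tool", "arguments": {
  "turn": [
    [0,0,0],
    [0,0,0],
    [0,0,0],
    [0,0,0],
    [0,0,0]
  ],
  "dp": [
    [0.016,0.045,0],
    [0.016,0.045,0],
    [0.016,0.045,0],
    [0.016,0.045,0],
    [0.01,0.03,0]
  ],
  "fingers": [0.03,0.03,0.03,0.03,0.03]
}}

```text
clock: 13.58
position: [629.8, -25.7, 117.6]
ee_rot: [0.062, 0.998, -0.0, 0.006]
contact_force: [0.3, 0.1, -0.1]
gripper_width: 37.5
```

```bash
python3 c.py 634.2 -15.2 70
```

```text
pos [629.8 -25.7 117.6] dp [  4.4  10.5 -47.6] turn [0.0016 0.0118 0.0009] w 37.5 F [ 0.3  0.1 -0.1] t 13.57
```

Emit:
{"name": "servo_tool", "arguments": {
  "turn": [
    [0,0.005,0],
    [0,0.005,0],
    [0,0,0],
    [0,0,0],
    [0,0,0]
  ],
  "dp": [
    [0.002,0.003,-0.012],
    [0.002,0.003,-0.015],
    [0,0,-0.012],
    [0,0,-0.003],
    [0,0,0]
  ],
  "fingers": [0.03,0.03,0.03,0.03,0.03]
}}

```text
clock: 14.2
position: [633.1, -20.2, 73.1]
ee_rot: [0.062, 0.998, -0.001, -0.0]
contact_force: [-0.6, 0.1, 0.5]
gripper_width: 36.9
```

```bash
python3 c.py 634.2 -15.2 34
```

```text
pos [633.1 -20.2  73.1] dp [  1.1   5.  -39.1] turn [ 0.0019 -0.0003  0.0011] w 36.9 F [-0.6  0.1  0.5] t 14.2
```

Emit:
{"name": "servo_tool", "arguments": {
  "turn": [
    [0.002,0,0],
    [0,0,0],
    [0,0,0],
    [0,0,0],
    [0,0,0]
  ],
  "dp": [
    [0.001,0.0025,-0.01],
    [0,0.0025,-0.01],
    [0,0,-0.007],
    [0,0,-0.002],
    [0,0,0]
  ],
  "fingers": [0.03,0.03,0.03,0.03,0.03]
}}

```text
clock: 14.82
position: [634.3, -15.5, 42.6]
ee_rot: [0.062, 0.998, 0.0, 0.0]
contact_force: [-0.1, 0.3, -0.3]
gripper_width: 37.5
```

```bash
python3 c.py 634.2 -15.2 34
```

```text
pos [634.3 -15.5  42.6] dp [-0.1  0.3 -8.6] turn [-0.0003  0.0006  0.0017] w 37.5 F [-0.1  0.3 -0.3] t 14.82
```

Emit:
{"name": "servo_tool", "arguments": {
  "turn": [
    [0,0,0],
    [0,0,0],
    [0,0,0],
    [0,0,0],
    [0,0,0]
  ],
  "dp": [
    [0,0,-0.004],
    [0,0,-0.003],
    [0,0,-0.0015],
    [0,0,0],
    [0,0,0]
  ],
  "fingers": [0.03,0.03,0.03,0.03,0.03]
}}

```text
clock: 15.45
position: [634.8, -15.4, 34.3]
ee_rot: [0.062, 0.998, 0.0, 0.001]
contact_force: [-1.6, 0.0, -0.8]
gripper_width: 37.3
```

Emit:
{"name": "servo_tool", "arguments": {
  "turn": [
    [0,0,0],
    [0,0,0],
    [0,0,0],
    [0,0,0],
    [0,0,0]
  ],
  "dp": [
    [0,0,0],
    [0,0,0],
    [0,0,0],
    [0,0,0.01],
    [0,0,0.04]
  ],
  "fingers": [0.06,0.06,0.06,0.06,0.06]
}}

```text
clock: 16.08
position: [632.7, -15.8, 82.8]
ee_rot: [0.063, 0.998, -0.0, -0.002]
contact_force: [0.9, -0.1, 0.1]
gripper_width: 60.1
```

Emit:
{"name": "servo_tool", "arguments": {
  "turn": [
    [0,0,0],
    [0,0,0],
    [0,0,0],
    [0,0,0],
    [0,0,0]
  ],
  "dp": [
    [0,0,0.03],
    [-0.02,-0.036,0],
    [-0.029,-0.05,0],
    [-0.029,-0.05,0],
    [-0.029,-0.05,0]
  ],
  "fingers": [0.065,0.065,0.065,0.065,0.065]
}}

```text
clock: 16.7
position: [529.0, -202.8, 122.7]
ee_rot: [0.058, 0.998, -0.0, 0.006]
contact_force: [0.3, -0.0, 0.5]
gripper_width: 65.1
```

Emit:
{"name": "servo_tool", "arguments": {
  "turn": [
    [0,0,0],
    [0,0,0],
    [0,0,0],
    [0,0,0],
    [0,0,0]
  ],
  "dp": [
    [-0.029,-0.05,0],
    [-0.029,-0.05,0],
    [-0.02,-0.03,-0.01],
    [0,0,0],
    [0,0,0]
  ],
  "fingers": [0.065,0.065,0.065,0.065,0.065]
}}

```text
clock: 17.32
position: [447.5, -340.1, 117.5]
ee_rot: [0.06, 0.998, -0.002, 0.01]
contact_force: [1.1, -1.0, -0.2]
gripper_width: 65.3
```

```bash
python3 c.py 432.4 -365.8 6; python3 d.py
```

```text
pos [ 447.5 -340.1  117.5] dp [ -15.1  -25.7 -111.5] turn [ 0.0043  0.019  -0.0029] w 65.3 F [ 1.1 -1.  -0.2] t 17.32
[301.8 170.3] 108 [299.2 222.6] 82 X [634.8 -13.8  47.7] err 0.13
[329.1 172.8] 111 [306.6 205.2] 72 X [625.3 -87.7  48.3] err 0.14
top [([642.2, -12.4], [635.5, -13.7], 108), ([632.7, -88.2], [626.2, -87.8], 111), ([571.0, -174.8], [566.0, -172.4], 59), ([527.1, -297.1], [523.0, -291.9], 21)]
side [([631.1, -122.8], [625.3, -90.3], 72), ([640.9, -45.4], [634.8, -15.5], 82)]
```

Emit:
{"name": "servo_tool", "arguments": {
  "turn": [
    [0.002,0.009,0],
    [0.002,0.009,0],
    [0,0,0],
    [0,0,0],
    [0,0,0]
  ],
  "dp": [
    [-0.007,-0.012,-0.02],
    [-0.007,-0.012,-0.025],
    [0,0,-0.025],
    [0,0,-0.01],
    [0,0,0]
  ],
  "fingers": [0.065,0.065,0.065,0.065,0.065]
}}

```text
clock: 18.05
position: [433.8, -362.5, 31.6]
ee_rot: [0.057, 0.998, 0.001, -0.001]
contact_force: [-0.1, -0.9, -0.8]
gripper_width: 64.7
```

```bash
python3 c.py 432.4 -365.8 5; python3 d.py
```

```text
pos [ 433.8 -362.5   31.6] dp [ -1.4  -3.3 -26.6] turn [-0.0015 -0.0026 -0.0099] w 64.7 F [-0.1 -0.9 -0.8] t 18.05
[301.8 170.4] 109 [299.2 222.6] 82 X [634.7 -13.7  47.8] err 0.12
[329.1 172.8] 110 [306.6 205.1] 73 X [625.2 -87.8  48.3] err 0.13
top [([642.2, -12.3], [635.5, -13.6], 109), ([632.6, -88.2], [626.1, -87.8], 110), ([536.0, -399.8], [531.7, -392.2], 165), ([551.4, -197.6], [546.8, -194.7], 44)]
side [([631.1, -122.9], [625.3, -90.4], 73), ([640.9, -45.4], [634.8, -15.5], 82)]
```

Emit:
{"name": "servo_tool", "arguments": {
  "turn": [
    [0,-0.002,-0.008],
    [0,0,0],
    [0,0,0],
    [0,0,0],
    [0,0,0]
  ],
  "dp": [
    [-0.001,-0.0015,-0.008],
    [0,-0.0015,-0.009],
    [0,0,-0.006],
    [0,0,-0.002],
    [0,0,0]
  ],
  "fingers": [0.065,0.065,0.065,0.065,0.065]
}}

```text
clock: 18.77
position: [434.7, -366.4, 8.1]
ee_rot: [0.06, 0.998, -0.001, 0.003]
contact_force: [-0.3, -0.3, -0.2]
gripper_width: 64.6
```

```bash
python3 c.py 432.4 -365.8 5; python3 - <<'E'
from h import *
d=shot('side'); J=cv2.resize(d['img'][130:200,340:420],None,fx=6,fy=6,interpolation=cv2.INTER_CUBIC)[...,::-1]
cv2.imwrite('pics/v6.png',J); print((proj(d,[432.4,-365.8,18])-[340,130])*6)
E
```

```text
pos [ 434.7 -366.4    8.1] dp [-2.3  0.6 -3.1] turn [ 0.0014  0.0054 -0.0021] w 64.6 F [-0.3 -0.3 -0.2] t 18.77
[215.14149735 192.78676869]
```

View pics/v6.png

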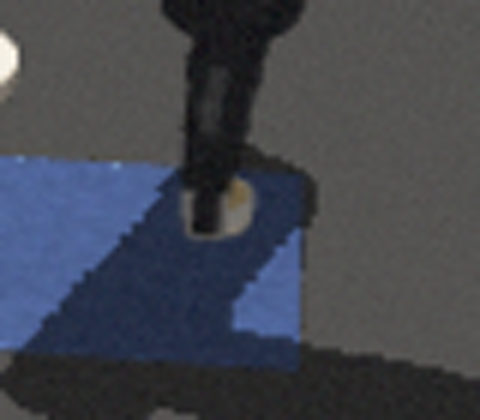

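v6 shows dish C between the fingers at (217,205), with the finger about 2 mm too far in +x. I'll trim that, grip and carry the dish to window 2.

Emit:
{"name": "servo_tool", "arguments": {
  "turn": [
    [0.001,0.005,-0.002],
    [0,0,0],
    [0,0,0],
    [0,0,0],
    [0,0,0]
  ],
  "dp": [
    [-0.002,0,-0.002],
    [0,0,-0.001],
    [0,0,0],
    [0,0,0],
    [0,0,0]
  ],
  "fingers": [0.065,0.065,0.065,0.065,0.065]
}}

```text
clock: 19.45
position: [433.1, -366.6, 5.6]
ee_rot: [0.061, 0.998, -0.0, 0.001]
contact_force: [0.0, 0.8, -0.4]
gripper_width: 65.0
```

Emit:
{"name": "servo_tool", "arguments": {
  "turn": [
    [0,0,0],
    [0,0,0],
    [0,0,0],
    [0,0,0],
    [0,0,0]
  ],
  "dp": [
    [0,0,0],
    [0,0,0],
    [0,0,0],
    [0,0,0],
    [0,0,0.01]
  ],
  "fingers": [0.03,0.03,0.03,0.03,0.03]
}}

```text
clock: 20.08
position: [432.7, -366.4, 15.6]
ee_rot: [0.061, 0.998, -0.0, 0.0]
contact_force: [-0.0, -0.0, 0.6]
gripper_width: 37.1
```

Emit:
{"name": "servo_tool", "arguments": {
  "turn": [
    [0,0,0],
    [0,0,0],
    [0,0,0],
    [0,0,0],
    [0,0,0]
  ],
  "dp": [
    [0,0,0.03],
    [0,0,0.04],
    [0.015,0.03,0.02],
    [0.022,0.045,0],
    [0.022,0.045,0]
  ],
  "fingers": [0.03,0.03,0.03,0.03,0.03]
}}

```text
clock: 20.7
position: [492.2, -246.2, 112.0]
ee_rot: [0.065, 0.998, -0.001, 0.002]
contact_force: [1.0, -0.6, -0.7]
gripper_width: 37.5
```

Emit:
{"name": "servo_tool", "arguments": {
  "turn": [
    [0,0,0],
    [0,0,0],
    [0,0,0],
    [0,0,0],
    [0,0,0]
  ],
  "dp": [
    [0.024,0.048,0],
    [0.024,0.048,0],
    [0.024,0.048,0],
    [0.024,0.048,0],
    [0.024,0.048,0]
  ],
  "fingers": [0.03,0.03,0.03,0.03,0.03]
}}

```text
clock: 21.32
position: [615.3, 1.7, 116.2]
ee_rot: [0.065, 0.998, -0.001, 0.005]
contact_force: [0.4, -0.0, -0.1]
gripper_width: 37.2
```

```bash
python3 c.py 643.5 59.4 70
```

```text
pos [615.3   1.7 116.2] dp [ 28.2  57.7 -46.2] turn [0.0016 0.0091 0.0066] w 37.2 F [ 0.4 -0.  -0.1] t 21.32
```

Emit:
{"name": "servo_tool", "arguments": {
  "turn": [
    [0,0.003,0.003],
    [0,0.004,0.003],
    [0,0,0],
    [0,0,0],
    [0,0,0]
  ],
  "dp": [
    [0.013,0.028,-0.005],
    [0.01,0.02,-0.012],
    [0.004,0.008,-0.015],
    [0,0,-0.008],
    [0,0,0]
  ],
  "fingers": [0.03,0.03,0.03,0.03,0.03]
}}

```text
clock: 21.95
position: [642.8, 61.3, 74.0]
ee_rot: [0.06, 0.998, -0.001, 0.0]
contact_force: [-0.4, -0.7, 0.1]
gripper_width: 37.6
```

```bash
python3 c.py 643.2 59.4 34
```

```text
pos [642.8  61.3  74. ] dp [  0.4  -1.9 -40. ] turn [ 0.0019  0.0004 -0.0021] w 37.6 F [-0.4 -0.7  0.1] t 21.95
```

Emit:
{"name": "servo_tool", "arguments": {
  "turn": [
    [0.002,0,-0.002],
    [0,0,0],
    [0,0,0],
    [0,0,0],
    [0,0,0]
  ],
  "dp": [
    [0,-0.001,-0.01],
    [0,-0.001,-0.01],
    [0,0,-0.008],
    [0,0,-0.003],
    [0,0,0]
  ],
  "fingers": [0.03,0.03,0.03,0.03,0.03]
}}

```text
clock: 22.58
position: [642.4, 56.7, 41.5]
ee_rot: [0.063, 0.998, 0.0, 0.0]
contact_force: [0.3, -0.5, -1.6]
gripper_width: 37.4
```

```bash
python3 c.py 643.2 59.4 34
```

```text
pos [642.4  56.7  41.5] dp [ 0.8  2.7 -7.5] turn [-0.0001  0.0006  0.0031] w 37.4 F [ 0.3 -0.5 -1.6] t 22.57
```

Emit:
{"name": "servo_tool", "arguments": {
  "turn": [
    [0,0,0.003],
    [0,0,0],
    [0,0,0],
    [0,0,0],
    [0,0,0]
  ],
  "dp": [
    [0.0005,0.0027,0],
    [0,0,-0.003],
    [0,0,-0.003],
    [0,0,-0.001],
    [0,0,0]
  ],
  "fingers": [0.03,0.03,0.03,0.03,0.03]
}}

```text
clock: 23.2
position: [643.6, 60.2, 34.8]
ee_rot: [0.061, 0.998, 0.0, 0.001]
contact_force: [0.5, 0.2, 0.0]
gripper_width: 37.2
```

```bash
python3 c.py 643.2 59.4 34
```

```text
pos [643.6  60.2  34.8] dp [-0.4 -0.8 -0.8] turn [-0.0006  0.0024 -0.0008] w 37.2 F [0.5 0.2 0. ] t 23.2
```

Emit:
{"name": "servo_tool", "arguments": {
  "turn": [
    [0,0,0],
    [0,0,0],
    [0,0,0],
    [0,0,0],
    [0,0,0]
  ],
  "dp": [
    [0,-0.0007,-0.0005],
    [0,0,0],
    [0,0,0],
    [0,0,0],
    [0,0,0]
  ],
  "fingers": [0.03,0.06,0.06,0.06,0.06]
}}

```text
clock: 23.82
position: [643.9, 59.4, 34.8]
ee_rot: [0.061, 0.998, 0.0, 0.002]
contact_force: [0.1, -0.6, -0.4]
gripper_width: 59.7
```

Emit:
{"name": "servo_tool", "arguments": {
  "turn": [
    [0,0,0],
    [0,0,0],
    [0,0,0],
    [0,0,0],
    [0,0,0]
  ],
  "dp": [
    [0,0,0.015],
    [0,0,0.04],
    [0,0,0.02],
    [-0.02,-0.01,0.01],
    [-0.04,-0.025,0]
  ],
  "fingers": [0.06,0.06,0.06,0.06,0.06]
}}

```text
clock: 24.45
position: [586.1, 25.1, 126.9]
ee_rot: [0.06, 0.998, 0.001, 0.005]
contact_force: [-0.8, -0.3, -0.0]
gripper_width: 59.8
```

Emit:
{"name": "servo_tool", "arguments": {
  "turn": [
    [0,0,0],
    [0,0,0],
    [0,0,0],
    [0,0,0],
    [0,0,0]
  ],
  "dp": [
    [-0.03,-0.02,0],
    [-0.01,-0.008,0],
    [0,0,0],
    [0,0,0],
    [0,0,0]
  ],
  "fingers": [0.06,0.06,0.06,0.06,0.06]
}}

```text
clock: 25.08
position: [546.7, -3.5, 131.4]
ee_rot: [0.059, 0.998, 0.002, 0.009]
contact_force: [0.3, -0.2, 0.8]
gripper_width: 59.8
```

```bash
python3 c.py 539.9 -3.5 85; python3 d.py
```

```text
pos [546.7  -3.5 131.4] dp [ -6.8  -0.  -46.4] turn [-0.0025  0.0175 -0.004 ] w 59.8 F [ 0.3 -0.2  0.8] t 25.07
[329.1 172.8] 110 [306.6 205.1] 73 X [625.2 -87.7  48.3] err 0.14
top [([657.4, 153.0], [650.3, 147.9], 157), ([632.7, -88.2], [626.1, -87.8], 110), ([561.5, 205.5], [556.6, 199.1], 19), ([523.2, 333.9], [519.2, 324.7], 53)]
side [([631.1, -122.9], [625.3, -90.3], 73), ([640.9, -45.5], [634.8, -15.6], 82), ([649.1, 32.3], [642.7, 59.5], 95)]
```

Emit:
{"name": "servo_tool", "arguments": {
  "turn": [
    [-0.001,0.008,-0.002],
    [-0.001,0.009,-0.002],
    [0,0,0],
    [0,0,0],
    [0,0,0]
  ],
  "dp": [
    [-0.003,0,-0.01],
    [-0.003,0,-0.012],
    [0,0,-0.013],
    [0,0,-0.005],
    [0,0,0]
  ],
  "fingers": [0.06,0.06,0.06,0.06,0.06]
}}

```text
clock: 25.8
position: [539.4, -3.3, 86.5]
ee_rot: [0.061, 0.998, -0.0, -0.002]
contact_force: [0.3, 0.8, -0.2]
gripper_width: 60.0
```

```bash
python3 c.py 539.9 -3.5 41; python3 - <<'E'
from h import *
P=[]
for c in('top','side'):
    d=shot(c,c+'g'); a=np.array([539.9,-3.5]); x0,y0=(285,180) if c=='top' else (300,190)
    J=cv2.resize(d['img'][y0:y0+50,x0:x0+50],None,fx=8,fy=8,interpolation=cv2.INTER_CUBIC)[...,::-1].copy()
    for ex in(-7,7):
        for ey in(-16,16):
            w=[a[0]+.992*ex+.123*ey,a[1]-.123*ex+.992*ey,76]; u=(proj(d,w)-[x0,y0]+.5)*8; cv2.circle(J,tuple(int(v) for v in u),2,(0,0,255),-1)
    P.append(J)
cv2.imwrite('pics/v7.png',np.hstack(P))
E
```

```text
pos [539.4  -3.3  86.5] dp [  0.5  -0.2 -45.5] turn [ 0.0007 -0.0048 -0.    ] w 60.0 F [ 0.3  0.8 -0.2] t 25.8
```

View pics/v7.png

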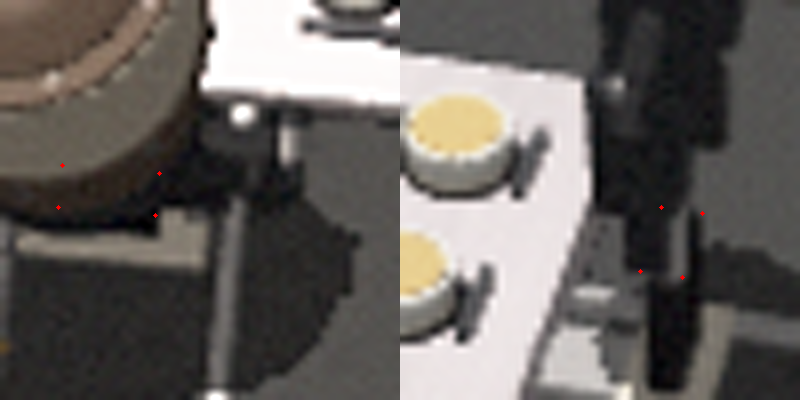

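```bash
python3 - <<'E'
from h import *
D={c:shot(c) for c in('top','side')}
k=6; res={}
for c in D:
    d=D[c]; I=cv2.imread(f'pics/{c}0.png'); x0,y0=(290,185) if c=='top' else (315,205)
    J=cv2.resize(I[y0:y0+50,x0:x0+40],None,fx=k,fy=k,interpolation=cv2.INTER_LINEAR); M=(J.max(2)<45); res[c]=(d,M,x0,y0)
def hull(d,M,x0,y0,sx,sy):
    H=np.zeros(M.shape,np.uint8); pts=[]
    for ex in(-7,7):
        for ey in(-16,16):
            for z in(20,76):
                X=sx+ex;Y=sy+ey; pts.append((proj(d,[634.2+.992*X+.123*Y,-15.2-.123*X+.992*Y,z])-[x0,y0]+.5)*k)
    cv2.fillConvexPoly(H,cv2.convexHull(np.array(pts,np.float32)).astype(np.int32),1); return H>0
for c,(d,M,x0,y0) in res.items():
    b=max(((lambda h:(h&M).sum()/(h|M).sum())(hull(d,M,x0,y0,sx,sy)),sx,sy) for sx in range(-106,-88) for sy in range(-8,9))
    print(c,b,M.sum(),[(sx,round(max((lambda h:(h&M).sum()/(h|M).sum())(hull(d,M,x0,y0,sx,sy)) for sy in range(-6,7,2)),2)) for sx in range(-104,-90,2)])
E
```

```text
top (np.float64(0.2972279260780287), -104, -1) 1164 [(-104, np.float64(0.3)), (-102, np.float64(0.29)), (-100, np.float64(0.3)), (-98, np.float64(0.29)), (-96, np.float64(0.3)), (-94, np.float64(0.29)), (-92, np.float64(0.24))]
side (np.float64(0.6937225784677692), -95, -4) 4229 [(-104, np.float64(0.35)), (-102, np.float64(0.47)), (-100, np.float64(0.59)), (-98, np.float64(0.67)), (-96, np.float64(0.69)), (-94, np.float64(0.69)), (-92, np.float64(0.62))]
```

Emit:
{"name": "servo_tool", "arguments": {
  "turn": [
    [0,-0.004,0],
    [0,0,0],
    [0,0,0],
    [0,0,0],
    [0,0,0]
  ],
  "dp": [
    [0,0,-0.01],
    [0,0,-0.012],
    [0,0,-0.012],
    [0,0,-0.005],
    [0,0,0]
  ],
  "fingers": [0.06,0.06,0.06,0.06,0.06]
}}

```text
clock: 26.62
position: [539.8, -3.3, 45.8]
ee_rot: [0.062, 0.998, 0.0, 0.001]
contact_force: [-0.7, -0.3, 0.5]
gripper_width: 59.6
```

```bash
python3 c.py 539.2 -3.5 43
```

```text
pos [539.8  -3.3  45.8] dp [-0.6 -0.2 -2.8] turn [0.0001 0.0015 0.0001] w 59.6 F [-0.7 -0.3  0.5] t 26.62
```

Emit:
{"name": "servo_tool", "arguments": {
  "turn": [
    [0,0,0],
    [0,0,0],
    [0,0,0],
    [0,0,0],
    [0,0,0]
  ],
  "dp": [
    [0,0,-0.001],
    [0,0,0],
    [0,0,0],
    [0,0,0],
    [0,0,0]
  ],
  "fingers": [0.02,0.02,0.02,0.02,0.02]
}}

```text
clock: 27.25
position: [539.9, -3.9, 45.2]
ee_rot: [0.062, 0.998, -0.0, 0.001]
contact_force: [-0.5, -1.6, -1.7]
gripper_width: 31.2
```

Emit:
{"name": "servo_tool", "arguments": {
  "turn": [
    [0,0,0],
    [0,0,0],
    [0,0,0],
    [0,0,0],
    [0,0,0]
  ],
  "dp": [
    [-0.006,0.0007,0],
    [-0.008,0.001,0],
    [-0.008,0.001,0],
    [-0.008,0.001,0],
    [-0.006,0.0007,0]
  ],
  "fingers": [0.02,0.02,0.02,0.02,0.02]
}}

```text
clock: 27.88
position: [504.9, 0.5, 45.2]
ee_rot: [0.061, 0.998, 0.0, 0.004]
contact_force: [5.5, -3.2, -5.4]
gripper_width: 31.2
```

Emit:
{"name": "servo_tool", "arguments": {
  "turn": [
    [0,0,0],
    [0,0,0],
    [0,0,0],
    [0,0,0],
    [0,0,0]
  ],
  "dp": [
    [-0.003,0.0004,0],
    [0,0,0],
    [0,0,0],
    [0,0,0],
    [0,0,0]
  ],
  "fingers": [0.02,0.02,0.02,0.02,0.02]
}}

```text
clock: 28.5
position: [501.3, 0.9, 45.2]
ee_rot: [0.061, 0.998, 0.0, 0.006]
contact_force: [5.0, -3.5, -4.3]
gripper_width: 31.0
```

```bash
python3 c.py 490.1 2.7 43; python3 - <<'E'
from h import *
P=[]
for c in('top','side'):
    d=shot(c,c+'p'); x0,y0=(265,195) if c=='top' else (322,215)
    P.append(cv2.resize(d['img'][y0:y0+50,x0:x0+50],None,fx=8,fy=8,interpolation=cv2.INTER_CUBIC)[...,::-1])
    print(c,[(np.round(p,2).tolist(),round(a),np.round(at(d,*p,20),1).tolist()) for p,a in brass(d) if 200<p[1]<300])
cv2.imwrite('pics/v8.png',np.hstack(P))
E
```

```text
pos [501.3   0.9  45.2] dp [-11.2   1.8  -2.2] turn [ 0.0006  0.0115 -0.0008] w 31.0 F [ 5.  -3.5 -4.3] t 28.5
top []
side [([214.52, 251.06], 4, [844.8, 88.2])]
```

View pics/v8.png

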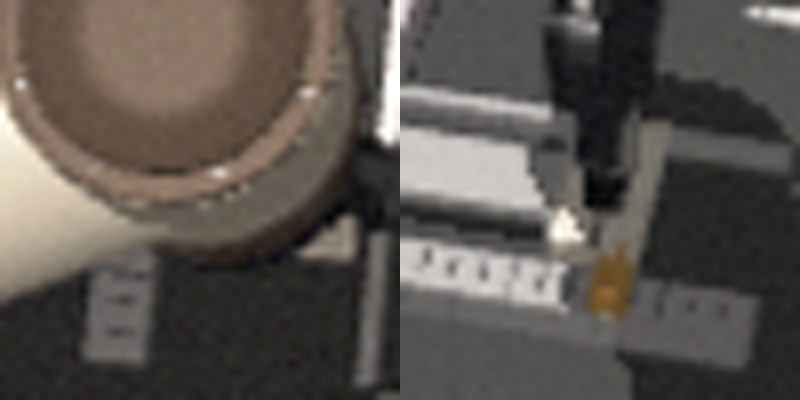

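```bash
python3 - <<'E'
from h import *
D={c:shot(c) for c in('top','side')}; 
S=lambda X:np.round([.992*(X[0]-634.2)-.123*(X[1]+15.2),.123*(X[0]-634.2)+.992*(X[1]+15.2)],1)
X=tri([(D['top'],(279.5,222.5)),(D['side'],(348.1,248.9))]); print(X,S(X))
for z in(20,24,26):
    for c,p in(('top',(279.5,222.5)),('side',(348.1,248.9))): print(z,c,S(at(D[c],*p,z)))
# per-camera: window1 station coords for bias
for c,p in(('top',(302.1,172.0)),('side',(299.9,226.7))): print(c,'w1',S(at(D[c],*p,30)))
P=[]
for c in('top','side'):
    I=cv2.imread(f'pics/{c}0.png'); x0,y0=(270,195) if c=='top' else (312,210)
    d=D[c]; J=cv2.resize(I[y0:y0+50,x0:x0+50],None,fx=8,fy=8,interpolation=cv2.INTER_CUBIC)
    def ln(xs,y1,y2,z,col):
        q=[(proj(d,[634.2+.992*xs+.123*y,-15.2-.123*xs+.992*y,z])-[x0,y0]+.5)*8 for y in(y1,y2)]; cv2.line(J,tuple(q[0].astype(int).tolist()),tuple(q[1].astype(int).tolist()),col,1)
    ln(-95,18,32,20,(0,0,255)); ln(-144.5,30,60,26,(255,0,0)); ln(-110,-32,32,20,(0,255,0)); ln(-50,-40,60,30,(255,0,255))
    P.append(J)
cv2.imwrite('pics/v9.png',np.hstack(P))
E
```

```text
[496.60075148  51.10908956  27.2751602 ] [-144.7   48.9]
20 top [-143.6   49.7]
20 side [-143.7   42. ]
24 top [-144.1   49.2]
24 side [-144.4   45.8]
26 top [-144.3   49. ]
26 side [-144.7   47.7]
top w1 [0.3 1.6]
side w1 [-0.3 -1.3]
```

View pics/v9.png

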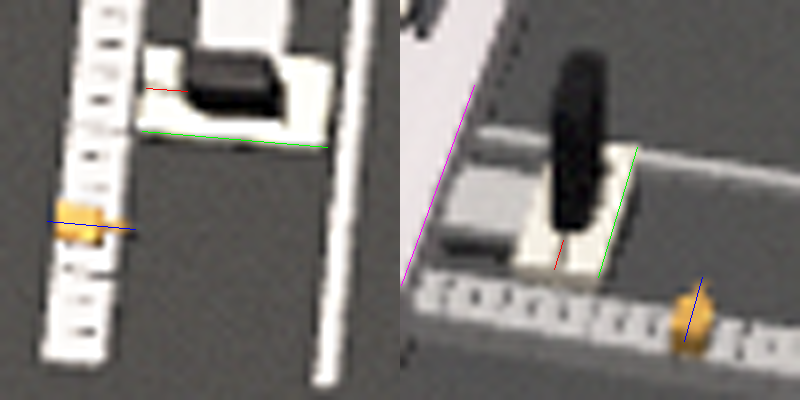

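Emit:
{"name": "servo_tool", "arguments": {
  "turn": [
    [0,0.005,0],
    [0,0.005,0],
    [0,0,0],
    [0,0,0],
    [0,0,0]
  ],
  "dp": [
    [-0.004,0.0005,0],
    [-0.004,0.0005,0],
    [-0.0015,0.0002,0],
    [0,0,0],
    [0,0,0]
  ],
  "fingers": [0.02,0.02,0.02,0.02,0.02]
}}

```text
clock: 29.32
position: [492.9, 2.0, 45.3]
ee_rot: [0.061, 0.998, 0.0, 0.004]
contact_force: [4.6, -3.5, -4.7]
gripper_width: 30.8
```

```bash
python3 c.py 491.1 2.2 45; python3 - <<'E'
from h import *
d=shot('side'); x0,y0=(322,215); J=cv2.resize(d['img'][y0:y0+50,x0:x0+60],None,fx=12,fy=12,interpolation=cv2.INTER_CUBIC)[...,::-1].astype(float)
J=np.clip(J*1.6,0,255).astype(np.uint8)
def ln(xs,y1,y2,z,col):
    q=[(proj(d,[634.2+.992*xs+.123*y,-15.2-.123*xs+.992*y,z])-[x0,y0]+.5)*12 for y in(y1,y2)]; cv2.line(J,tuple(q[0].astype(int).tolist()),tuple(q[1].astype(int).tolist()),col,1)
ln(-144.3,18,32,20,(0,0,255)); ln(-159.3,-32,32,20,(0,255,0)); ln(-144.3,36,60,26,(255,0,0))
cv2.imwrite('pics/v10.png',J)
E
```

```text
pos [492.9   2.   45.3] dp [-1.8  0.2 -0.3] turn [ 0.0002  0.0076 -0.0008] w 30.8 F [ 4.6 -3.5 -4.7] t 29.32
```

View pics/v10.png

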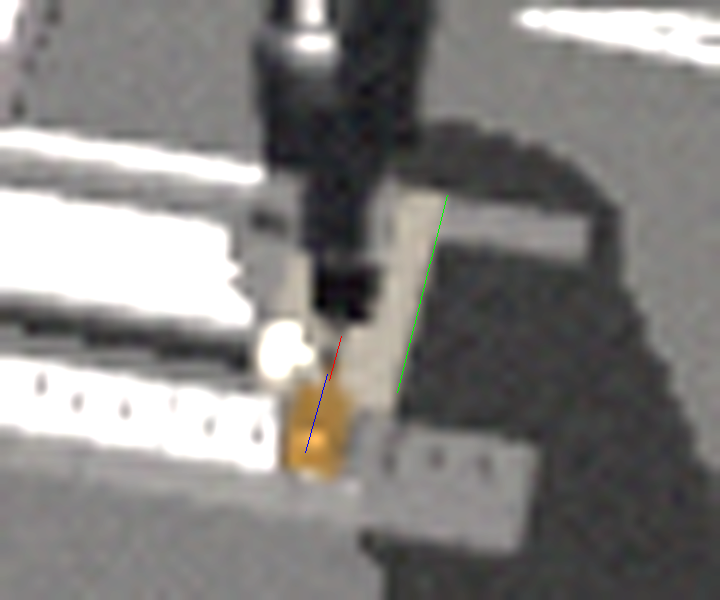

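```bash
cat > prof.py <<'E'
from h import *
D=shot('side','side_hold')
def prof(I,xs,ys,z,f):
    out=[]
    for x in xs:
        v=[]
        for y in ys:
            u=proj(D,[634.2+.992*x+.123*y,-15.2-.123*x+.992*y,z]); v.append(cv2.getRectSubPix(I.astype(np.float32),(1,1),tuple(float(t) for t in u))[0,0])
        out.append(np.mean(v))
    return np.array(out)
def show(name,I,c):
    g=I.astype(float).mean(2); xs=np.arange(c-22,c+23,1.)
    print(name,'z20', [f'{x:.0f}:{v:.0f}' for x,v in zip(xs,prof(g,xs,np.arange(22,31,2),20,0))])
    h=I[...,0].astype(float)-I[...,2]; xs=np.arange(-158,-130,1.); 
    for z,ys in((26,np.arange(40,54,2)),):
        p=prof(h,xs,ys,z,0); w=np.clip(p-p.max()*.3,0,None); print('brass centroid',(w*xs).sum()/w.sum(),p.max())
show('home',cv2.imread('pics/side0.png')[...,::-1],-95); show('now',D['img'],-144)
E
python3 prof.py
```

```text
home z20 ['-117:81', '-116:78', '-115:72', '-114:68', '-113:78', '-112:109', '-111:148', '-110:184', '-109:208', '-108:224', '-107:229', '-106:231', '-105:233', '-104:234', '-103:235', '-102:237', '-101:238', '-100:235', '-99:219', '-98:188', '-97:161', '-96:155', '-95:169', '-94:186', '-93:204', '-92:219', '-91:228', '-90:231', '-89:233', '-88:234', '-87:234', '-86:235', '-85:237', '-84:238', '-83:229', '-82:205', '-81:172', '-80:137', '-79:107', '-78:83', '-77:71', '-76:67', '-75:67', '-74:69', '-73:69']
brass centroid -144.75296726676478 139.63618
now z20 ['-166:37', '-165:38', '-164:38', '-163:38', '-162:40', '-161:50', '-160:63', '-159:80', '-158:93', '-157:104', '-156:108', '-155:110', '-154:111', '-153:113', '-152:114', '-151:114', '-150:114', '-149:114', '-148:110', '-147:104', '-146:97', '-145:86', '-144:75', '-143:72', '-142:82', '-141:97', '-140:112', '-139:133', '-138:154', '-137:164', '-136:178', '-135:200', '-134:221', '-133:232', '-132:234', '-131:231', '-130:222', '-129:195', '-128:159', '-127:124', '-126:95', '-125:73', '-124:63', '-123:62', '-122:62']
brass centroid -145.09644112858558 63.54358
```

Emit:
{"name": "servo_tool", "arguments": {
  "turn": [
    [0,0.005,0],
    [0,0,0],
    [0,0,0],
    [0,0,0],
    [0,0,0]
  ],
  "dp": [
    [-0.0012,0.0002,0],
    [-0.0005,0,0],
    [0,0,0],
    [0,0,0],
    [0,0,0]
  ],
  "fingers": [0.02,0.02,0.02,0.02,0.02]
}}

```text
clock: 30.05
position: [492.3, 2.0, 45.2]
ee_rot: [0.061, 0.998, 0.0, 0.004]
contact_force: [5.2, -3.2, -5.3]
gripper_width: 31.3
```

```bash
python3 c.py 491.1 2.2 45; python3 prof.py | tail -2; python3 d.py | grep -v top
```

```text
pos [492.3   2.   45.2] dp [-1.2  0.2 -0.2] turn [ 0.      0.0084 -0.0009] w 31.3 F [ 5.2 -3.2 -5.3] t 30.05
now z20 ['-166:37', '-165:37', '-164:37', '-163:38', '-162:41', '-161:55', '-160:75', '-159:93', '-158:102', '-157:109', '-156:110', '-155:111', '-154:111', '-153:112', '-152:113', '-151:114', '-150:115', '-149:115', '-148:112', '-147:105', '-146:97', '-145:87', '-144:79', '-143:79', '-142:89', '-141:101', '-140:114', '-139:134', '-138:153', '-137:163', '-136:178', '-135:201', '-134:221', '-133:232', '-132:232', '-131:220', '-130:199', '-129:166', '-128:131', '-127:101', '-126:81', '-125:68', '-124:63', '-123:63', '-122:63']
brass centroid -145.08389465210558 63.38769
[274.4 168.3] 109 [291.6 241.9] 96 X [642.9  60.6  47.3] err 0.18
[301.8 170.3] 108 [299.2 222.6] 83 X [634.8 -13.8  47.7] err 0.12
[329.1 172.8] 110 [306.6 205.1] 73 X [625.3 -87.8  48.3] err 0.14
side [([631.1, -122.9], [625.3, -90.4], 73), ([640.9, -45.5], [634.8, -15.6], 83), ([649.1, 32.2], [642.7, 59.5], 96)]
```

Emit:
{"name": "servo_tool", "arguments": {
  "turn": [
    [0,0.005,0],
    [0,0,0],
    [0,0,0],
    [0,0,0],
    [0,0,0]
  ],
  "dp": [
    [-0.0015,0.0002,0],
    [-0.001,0,0],
    [0,0,0],
    [0,0,0],
    [0,0,0]
  ],
  "fingers": [0.02,0.02,0.02,0.02,0.02]
}}

```text
clock: 30.82
position: [491.1, 2.2, 45.3]
ee_rot: [0.061, 0.998, 0.0, 0.005]
contact_force: [4.4, -3.3, -5.6]
gripper_width: 30.9
```

```bash
python3 c.py 491.1 2.2 45; python3 prof.py | tail -2
```

```text
pos [491.1   2.2  45.3] dp [ 0.   0.  -0.3] turn [-0.0001  0.0092 -0.001 ] w 30.9 F [ 4.4 -3.3 -5.6] t 30.82
now z20 ['-166:38', '-165:39', '-164:42', '-163:49', '-162:61', '-161:78', '-160:94', '-159:104', '-158:110', '-157:113', '-156:113', '-155:113', '-154:113', '-153:114', '-152:115', '-151:115', '-150:114', '-149:113', '-148:107', '-147:94', '-146:81', '-145:78', '-144:85', '-143:97', '-142:120', '-141:144', '-140:160', '-139:164', '-138:166', '-137:168', '-136:180', '-135:200', '-134:221', '-133:232', '-132:221', '-131:191', '-130:157', '-129:124', '-128:95', '-127:73', '-126:64', '-125:61', '-124:61', '-123:62', '-122:64']
brass centroid -145.13696189540835 63.53634
```

Emit:
{"name": "servo_tool", "arguments": {
  "turn": [
    [0,0,0],
    [0,0,0],
    [0,0,0],
    [0,0,0],
    [0,0,0]
  ],
  "dp": [
    [0,0,0],
    [0,0,0],
    [0,0,0],
    [0,0,0],
    [0,0,0]
  ],
  "fingers": [0.02,0.02,0.02,0.02,0.02]
}}

```text
clock: 31.5
position: [491.2, 2.2, 45.2]
ee_rot: [0.061, 0.998, 0.0, 0.006]
contact_force: [5.0, -3.5, -5.2]
gripper_width: 31.1
```

Emit:
{"name": "servo_tool", "arguments": {
  "turn": [
    [0,0,0],
    [0,0,0],
    [0,0,0],
    [0,0,0],
    [0,0,0]
  ],
  "dp": [
    [0,0,0],
    [0,0,0],
    [0,0,0],
    [0,0,0],
    [0,0,0]
  ],
  "fingers": [0.02,0.02,0.02,0.02,0.02]
}}

```text
clock: 32.12
position: [491.2, 2.2, 45.2]
ee_rot: [0.061, 0.998, 0.0, 0.007]
contact_force: [5.1, -3.0, -4.4]
gripper_width: 31.1
```

Emit:
{"name": "servo_tool", "arguments": {
  "turn": [
    [0,0,0],
    [0,0,0],
    [0,0,0],
    [0,0,0],
    [0,0,0]
  ],
  "dp": [
    [0,0,0],
    [0,0,0],
    [0,0,0],
    [0,0,0],
    [0,0,0]
  ],
  "fingers": [0.02,0.02,0.02,0.02,0.02]
}}

```text
clock: 32.75
position: [491.2, 2.2, 45.2]
ee_rot: [0.061, 0.998, -0.0, 0.008]
contact_force: [5.3, -2.3, -5.0]
gripper_width: 31.3
```

Emit:
{"name": "servo_tool", "arguments": {
  "turn": [
    [0,0,0],
    [0,0,0],
    [0,0,0],
    [0,0,0],
    [0,0,0]
  ],
  "dp": [
    [0,0,0],
    [0,0,0],
    [0,0,0],
    [0,0,0],
    [0,0,0]
  ],
  "fingers": [0.02,0.02,0.02,0.02,0.02]
}}

```text
clock: 33.38
position: [491.3, 2.2, 45.3]
ee_rot: [0.061, 0.998, -0.0, 0.009]
contact_force: [4.3, -3.4, -4.6]
gripper_width: 31.0
```

```bash
python3 c.py 491.1 2.2 45; python3 prof.py | tail -2; python3 d.py | grep -v top
```

```text
pos [491.3   2.2  45.3] dp [-0.2  0.  -0.3] turn [ 0.0016  0.0188 -0.0012] w 31.0 F [ 4.3 -3.4 -4.6] t 33.38
now z20 ['-166:38', '-165:39', '-164:41', '-163:46', '-162:56', '-161:73', '-160:93', '-159:106', '-158:111', '-157:114', '-156:114', '-155:113', '-154:112', '-153:113', '-152:114', '-151:114', '-150:114', '-149:114', '-148:109', '-147:96', '-146:82', '-145:78', '-144:84', '-143:94', '-142:103', '-141:109', '-140:117', '-139:136', '-138:157', '-137:178', '-136:202', '-135:221', '-134:231', '-133:235', '-132:225', '-131:196', '-130:162', '-129:128', '-128:98', '-127:76', '-126:66', '-125:63', '-124:62', '-123:63', '-122:64']
brass centroid -145.05976842230714 63.12855
[274.4 168.3] 109 [291.6 241.9] 96 X [643.   60.6  47.3] err 0.17
[301.8 170.3] 108 [299.2 222.6] 82 X [634.8 -13.8  47.8] err 0.13
[329.1 172.8] 110 [306.6 205.1] 73 X [625.2 -87.8  48.3] err 0.14
side [([631.1, -122.9], [625.3, -90.4], 73), ([640.9, -45.5], [634.8, -15.6], 82), ([649.2, 32.2], [642.8, 59.4], 96)]
```

Steady so far. I'll hold 4 s more with a small tilt trim.

Emit:
{"name": "servo_tool", "arguments": {
  "turn": [
    [0,0.001,0],
    [0,0.001,0],
    [0,0.001,0],
    [0,0.001,0],
    [0,0.001,0]
  ],
  "dp": [
    [0,0,0],
    [0,0,0],
    [0,0,0],
    [0,0,0],
    [0,0,0]
  ],
  "fingers": [0.02,0.02,0.02,0.02,0.02]
}}

```text
clock: 34.15
position: [491.4, 2.2, 45.3]
ee_rot: [0.061, 0.998, -0.0, 0.008]
contact_force: [4.7, -2.7, -4.9]
gripper_width: 31.1
```

Emit:
{"name": "servo_tool", "arguments": {
  "turn": [
    [0,0.001,0],
    [0,0.001,0],
    [0,0.001,0],
    [0,0.001,0],
    [0,0.001,0]
  ],
  "dp": [
    [0,0,0],
    [0,0,0],
    [0,0,0],
    [0,0,0],
    [0,0,0]
  ],
  "fingers": [0.02,0.02,0.02,0.02,0.02]
}}

```text
clock: 34.78
position: [491.7, 2.1, 45.3]
ee_rot: [0.061, 0.998, -0.0, 0.008]
contact_force: [4.6, -4.2, -5.0]
gripper_width: 31.0
```

Emit:
{"name": "servo_tool", "arguments": {
  "turn": [
    [0,0.001,0],
    [0,0.001,0],
    [0,0.001,0],
    [0,0.001,0],
    [0,0.001,0]
  ],
  "dp": [
    [0,0,0],
    [0,0,0],
    [0,0,0],
    [0,0,0],
    [0,0,0]
  ],
  "fingers": [0.02,0.02,0.02,0.02,0.02]
}}

```text
clock: 35.4
position: [492.1, 2.1, 45.3]
ee_rot: [0.061, 0.998, -0.0, 0.007]
contact_force: [4.1, -3.7, -4.5]
gripper_width: 30.8
```

Emit:
{"name": "servo_tool", "arguments": {
  "turn": [
    [0,0.001,0],
    [0,0.001,0],
    [0,0.001,0],
    [0,0.001,0],
    [0,0.001,0]
  ],
  "dp": [
    [0,0,0],
    [0,0,0],
    [0,0,0],
    [0,0,0],
    [0,0,0]
  ],
  "fingers": [0.02,0.02,0.02,0.02,0.02]
}}

```text
clock: 36.02
position: [492.7, 2.0, 45.3]
ee_rot: [0.061, 0.998, -0.0, 0.007]
contact_force: [3.8, -2.4, -5.5]
gripper_width: 31.2
```

Emit:
{"name": "servo_tool", "arguments": {
  "turn": [
    [0,0.001,0],
    [0,0.001,0],
    [0,0.001,0],
    [0,0.001,0],
    [0,0.001,0]
  ],
  "dp": [
    [0,0,0],
    [0,0,0],
    [0,0,0],
    [0,0,0],
    [0,0,0]
  ],
  "fingers": [0.02,0.02,0.02,0.02,0.02]
}}

```text
clock: 36.65
position: [493.2, 1.9, 45.3]
ee_rot: [0.061, 0.998, -0.0, 0.006]
contact_force: [4.2, -3.4, -5.2]
gripper_width: 31.1
```

Emit:
{"name": "servo_tool", "arguments": {
  "turn": [
    [0,0.001,0],
    [0,0.001,0],
    [0,0.001,0],
    [0,0.001,0],
    [0,0.001,0]
  ],
  "dp": [
    [0,0,0],
    [0,0,0],
    [0,0,0],
    [0,0,0],
    [0,0,0]
  ],
  "fingers": [0.02,0.02,0.02,0.02,0.02]
}}

```text
clock: 37.28
position: [493.9, 1.9, 45.3]
ee_rot: [0.061, 0.998, -0.0, 0.006]
contact_force: [5.1, -3.9, -4.6]
gripper_width: 31.3
```

```bash
python3 c.py 539.9 -3.8 45; python3 d.py | grep -v top
```

```text
pos [493.9   1.9  45.3] dp [46.  -5.7 -0.3] turn [ 0.0009  0.0124 -0.0015] w 31.3 F [ 5.1 -3.9 -4.6] t 37.27
[274.4 168.3] 110 [291.6 241.9] 96 X [642.9  60.6  47.4] err 0.17
[301.8 170.4] 108 [299.2 222.6] 83 X [634.8 -13.8  47.8] err 0.12
[329.1 172.8] 111 [306.5 205.1] 73 X [625.3 -87.7  48.4] err 0.13
side [([631.1, -122.9], [625.4, -90.3], 73), ([640.9, -45.5], [634.8, -15.6], 83), ([649.1, 32.2], [642.7, 59.4], 96)]
```

The tilt trim let the gate creep about 2.7 mm, so I'll bring it back to the mark and repeat the hold without it.

Emit:
{"name": "servo_tool", "arguments": {
  "turn": [
    [0,0,0],
    [0,0,0],
    [0,0,0],
    [0,0,0],
    [0,0,0]
  ],
  "dp": [
    [-0.0018,0.0002,0],
    [-0.0015,0.0001,0],
    [0,0,0],
    [0,0,0],
    [0,0,0]
  ],
  "fingers": [0.02,0.02,0.02,0.02,0.02]
}}

```text
clock: 38.0
position: [491.4, 2.1, 45.3]
ee_rot: [0.061, 0.998, 0.0, 0.009]
contact_force: [5.2, -3.4, -5.5]
gripper_width: 31.1
```

```bash
python3 c.py 491.1 2.2 45; python3 prof.py | tail -2
```

```text
pos [491.4   2.1  45.3] dp [-0.3  0.1 -0.3] turn [ 0.0009  0.0171 -0.0015] w 31.1 F [ 5.2 -3.4 -5.5] t 38.0
now z20 ['-166:38', '-165:39', '-164:41', '-163:46', '-162:55', '-161:73', '-160:92', '-159:104', '-158:109', '-157:112', '-156:113', '-155:112', '-154:112', '-153:112', '-152:113', '-151:113', '-150:113', '-149:113', '-148:109', '-147:98', '-146:87', '-145:82', '-144:87', '-143:96', '-142:104', '-141:110', '-140:118', '-139:136', '-138:157', '-137:178', '-136:202', '-135:221', '-134:231', '-133:235', '-132:224', '-131:196', '-130:162', '-129:128', '-128:98', '-127:75', '-126:67', '-125:64', '-124:63', '-123:63', '-122:64']
brass centroid -145.037734737585 61.827457
```

The line reads -145.0 and the pointer -145.0. Holding with zero rows.

Emit:
{"name": "servo_tool", "arguments": {
  "turn": [
    [0,0,0],
    [0,0,0],
    [0,0,0],
    [0,0,0],
    [0,0,0]
  ],
  "dp": [
    [0,0,0],
    [0,0,0],
    [0,0,0],
    [0,0,0],
    [0,0,0]
  ],
  "fingers": [0.02,0.02,0.02,0.02,0.02]
}}

```text
clock: 38.67
position: [491.4, 2.1, 45.3]
ee_rot: [0.061, 0.998, -0.0, 0.01]
contact_force: [4.7, -2.9, -5.4]
gripper_width: 30.8
```

Emit:
{"name": "servo_tool", "arguments": {
  "turn": [
    [0,0,0],
    [0,0,0],
    [0,0,0],
    [0,0,0],
    [0,0,0]
  ],
  "dp": [
    [0,0,0],
    [0,0,0],
    [0,0,0],
    [0,0,0],
    [0,0,0]
  ],
  "fingers": [0.02,0.02,0.02,0.02,0.02]
}}

```text
clock: 39.3
position: [491.4, 2.1, 45.3]
ee_rot: [0.061, 0.998, -0.0, 0.011]
contact_force: [5.0, -3.6, -4.4]
gripper_width: 31.0
```

Emit:
{"name": "servo_tool", "arguments": {
  "turn": [
    [0,0,0],
    [0,0,0],
    [0,0,0],
    [0,0,0],
    [0,0,0]
  ],
  "dp": [
    [0,0,0],
    [0,0,0],
    [0,0,0],
    [0,0,0],
    [0,0,0]
  ],
  "fingers": [0.02,0.02,0.02,0.02,0.02]
}}

```text
clock: 39.92
position: [491.5, 2.1, 45.3]
ee_rot: [0.061, 0.998, -0.0, 0.012]
contact_force: [4.4, -3.3, -4.7]
gripper_width: 31.0
```

Emit:
{"name": "servo_tool", "arguments": {
  "turn": [
    [0,0,0],
    [0,0,0],
    [0,0,0],
    [0,0,0],
    [0,0,0]
  ],
  "dp": [
    [0,0,0],
    [0,0,0],
    [0,0,0],
    [0,0,0],
    [0,0,0]
  ],
  "fingers": [0.02,0.02,0.02,0.02,0.02]
}}

```text
clock: 40.55
position: [491.4, 2.1, 45.2]
ee_rot: [0.061, 0.998, -0.001, 0.013]
contact_force: [4.6, -3.6, -4.5]
gripper_width: 31.0
```

Emit:
{"name": "servo_tool", "arguments": {
  "turn": [
    [0,0,0],
    [0,0,0],
    [0,0,0],
    [0,0,0],
    [0,0,0]
  ],
  "dp": [
    [0,0,0],
    [0,0,0],
    [0,0,0],
    [0,0,0],
    [0,0,0]
  ],
  "fingers": [0.02,0.02,0.02,0.02,0.02]
}}

```text
clock: 41.18
position: [491.5, 2.1, 45.3]
ee_rot: [0.061, 0.998, -0.001, 0.014]
contact_force: [5.1, -3.1, -5.1]
gripper_width: 31.1
```

Emit:
{"name": "servo_tool", "arguments": {
  "turn": [
    [0,0,0],
    [0,0,0],
    [0,0,0],
    [0,0,0],
    [0,0,0]
  ],
  "dp": [
    [0,0,0],
    [0,0,0],
    [0,0,0],
    [0,0,0],
    [0,0,0]
  ],
  "fingers": [0.02,0.02,0.02,0.02,0.02]
}}

```text
clock: 41.8
position: [491.5, 2.1, 45.3]
ee_rot: [0.061, 0.998, -0.001, 0.015]
contact_force: [5.4, -4.3, -5.6]
gripper_width: 30.8
```

Emit:
{"name": "servo_tool", "arguments": {
  "turn": [
    [0,0,0],
    [0,0,0],
    [0,0,0],
    [0,0,0],
    [0,0,0]
  ],
  "dp": [
    [0,0,0],
    [0,0,0],
    [0,0,0],
    [0,0,0],
    [0,0,0]
  ],
  "fingers": [0.02,0.02,0.02,0.02,0.02]
}}

```text
clock: 42.42
position: [491.6, 2.1, 45.3]
ee_rot: [0.061, 0.998, -0.001, 0.016]
contact_force: [5.0, -2.8, -4.0]
gripper_width: 31.0
```

Emit:
{"name": "servo_tool", "arguments": {
  "turn": [
    [0,0,0],
    [0,0,0],
    [0,0,0],
    [0,0,0],
    [0,0,0]
  ],
  "dp": [
    [0,0,0],
    [0,0,0],
    [0,0,0],
    [0,0,0],
    [0,0,0]
  ],
  "fingers": [0.02,0.02,0.02,0.02,0.02]
}}

```text
clock: 43.05
position: [491.6, 2.1, 45.3]
ee_rot: [0.061, 0.998, -0.001, 0.017]
contact_force: [5.9, -4.1, -5.3]
gripper_width: 30.9
```

Emit:
{"name": "servo_tool", "arguments": {
  "turn": [
    [0,0,0],
    [0,0,0],
    [0,0,0],
    [0,0,0],
    [0,0,0]
  ],
  "dp": [
    [0,0,0],
    [0,0,0],
    [0,0,0],
    [0,0,0],
    [0,0,0]
  ],
  "fingers": [0.02,0.02,0.02,0.02,0.02]
}}

```text
clock: 43.68
position: [491.6, 2.1, 45.3]
ee_rot: [0.061, 0.998, -0.001, 0.018]
contact_force: [5.2, -4.1, -5.9]
gripper_width: 30.9
```

```bash
python3 c.py 539.9 -3.8 45; python3 prof.py | tail -2; python3 d.py | grep -v top
```

```text
pos [491.6   2.1  45.3] dp [48.3 -5.9 -0.3] turn [ 0.0044  0.0363 -0.0016] w 30.9 F [ 5.2 -4.1 -5.9] t 43.67
now z20 ['-166:37', '-165:36', '-164:39', '-163:45', '-162:56', '-161:74', '-160:93', '-159:105', '-158:109', '-157:111', '-156:112', '-155:113', '-154:113', '-153:113', '-152:113', '-151:114', '-150:114', '-149:114', '-148:111', '-147:101', '-146:90', '-145:84', '-144:88', '-143:97', '-142:104', '-141:109', '-140:118', '-139:136', '-138:157', '-137:178', '-136:202', '-135:221', '-134:231', '-133:234', '-132:224', '-131:195', '-130:162', '-129:129', '-128:100', '-127:77', '-126:68', '-125:63', '-124:62', '-123:63', '-122:65']
brass centroid -144.89380610133279 62.89099
[274.5 168.3] 110 [291.6 241.9] 96 X [642.9  60.6  47.4] err 0.17
[301.8 170.3] 108 [299.2 222.6] 82 X [634.8 -13.8  47.7] err 0.12
[329.1 172.8] 110 [306.5 205.1] 73 X [625.3 -87.8  48.3] err 0.14
side [([631.1, -122.9], [625.4, -90.4], 73), ([640.9, -45.5], [634.8, -15.6], 82), ([649.1, 32.2], [642.8, 59.4], 96)]
```

Emit:
{"name": "servo_tool", "arguments": {
  "turn": [
    [0,0.003,0],
    [0,0.003,0],
    [0,0.003,0],
    [0,0.003,0],
    [0,0.003,0]
  ],
  "dp": [
    [0.003,-0.0004,0],
    [0.004,-0.0005,0],
    [0.004,-0.0005,0],
    [0.004,-0.0005,0],
    [0.004,-0.0005,0]
  ],
  "fingers": [0.02,0.02,0.02,0.02,0.02]
}}

```text
clock: 44.45
position: [511.2, -0.3, 45.3]
ee_rot: [0.061, 0.998, -0.001, 0.011]
contact_force: [2.8, -3.5, -5.4]
gripper_width: 31.1
```

Emit:
{"name": "servo_tool", "arguments": {
  "turn": [
    [0,0.003,0],
    [0,0.003,0],
    [0,0.003,0],
    [0,0.003,0],
    [0,0.003,0]
  ],
  "dp": [
    [0.003,-0.0004,0],
    [0.003,-0.0004,0],
    [0.003,-0.0004,0],
    [0.002,-0.0002,0],
    [0.001,-0.0001,0]
  ],
  "fingers": [0.02,0.02,0.02,0.02,0.02]
}}

```text
clock: 45.08
position: [524.6, -2.0, 45.3]
ee_rot: [0.061, 0.998, -0.001, 0.004]
contact_force: [2.1, -4.6, -3.1]
gripper_width: 31.0
```

```bash
python3 c.py 539.9 -3.8 45
```

```text
pos [524.6  -2.   45.3] dp [15.3 -1.8 -0.3] turn [ 0.0032  0.008  -0.0014] w 31.0 F [ 2.1 -4.6 -3.1] t 45.08
```

Emit:
{"name": "servo_tool", "arguments": {
  "turn": [
    [0,0.002,0],
    [0,0.002,0],
    [0,0.001,0],
    [0,0.001,0],
    [0,0,0]
  ],
  "dp": [
    [0.003,-0.0004,0],
    [0.003,-0.0004,0],
    [0.003,-0.0004,0],
    [0.003,-0.0003,0],
    [0.001,0,0]
  ],
  "fingers": [0.02,0.02,0.02,0.02,0.02]
}}

```text
clock: 45.7
position: [538.2, -3.7, 45.3]
ee_rot: [0.061, 0.998, -0.002, 0.001]
contact_force: [2.2, -3.5, -3.5]
gripper_width: 30.7
```

```bash
python3 c.py 539.9 -3.8 45
```

```text
pos [538.2  -3.7  45.3] dp [ 1.7 -0.1 -0.3] turn [ 0.0033  0.001  -0.0011] w 30.7 F [ 2.2 -3.5 -3.5] t 45.7
```

Emit:
{"name": "servo_tool", "arguments": {
  "turn": [
    [0,0,0],
    [0,0,0],
    [0,0,0],
    [0,0,0],
    [0,0,0]
  ],
  "dp": [
    [0.001,0,0],
    [0.001,0,0],
    [0.0005,0,0],
    [0,0,0],
    [0,0,0]
  ],
  "fingers": [0.02,0.02,0.02,0.02,0.02]
}}

```text
clock: 46.32
position: [539.8, -3.9, 45.3]
ee_rot: [0.061, 0.998, -0.002, -0.001]
contact_force: [1.8, -3.0, -3.7]
gripper_width: 30.6
```

Emit:
{"name": "servo_tool", "arguments": {
  "turn": [
    [0,0,0],
    [0,0,0],
    [0,0,0],
    [0,0,0],
    [0,0,0]
  ],
  "dp": [
    [0,0,0],
    [0,0,0],
    [0,0,0],
    [0,0,0],
    [0,0,0]
  ],
  "fingers": [0.033,0.036,0.045,0.06,0.06]
}}

```text
clock: 46.95
position: [539.1, -2.6, 46.1]
ee_rot: [0.061, 0.998, -0.002, -0.001]
contact_force: [0.3, 0.7, -0.8]
gripper_width: 60.2
```

Emit:
{"name": "servo_tool", "arguments": {
  "turn": [
    [0,0,0],
    [0,0,0],
    [0,0,0],
    [0,0,0],
    [0,0,0]
  ],
  "dp": [
    [0,0,0.02],
    [0,0,0.03],
    [0,0,0.03],
    [0,0,0.02],
    [0,0,0]
  ],
  "fingers": [0.06,0.06,0.06,0.06,0.06]
}}

```text
clock: 47.58
position: [538.0, -2.8, 148.3]
ee_rot: [0.061, 0.998, -0.002, -0.003]
contact_force: [0.2, 0.3, -0.3]
gripper_width: 59.6
```

```bash
python3 c.py 625.3 -89.5 90; python3 prof.py | tail -2; sed -i "s/'now',D\['img'\],-144/'now',D['img'],-95/" prof.py; python3 prof.py|tail -2; python3 d.py
python3 - <<'E'
from h import *
for c in('top','side'):
    d=shot(c,c+'t'); print(c,[(round(r['score'],2),r['box']) for r in regions_of('tray',c)][:2])
    I=d['img']; x0,y0=(140,160) if c=='top' else (250,290)
    cv2.imwrite(f'pics/t{c}.png',cv2.resize(I[y0:y0+110,x0:x0+(90 if c=='top' else 160)],None,fx=4,fy=4,interpolation=cv2.INTER_CUBIC)[...,::-1])
a=cv2.imread('pics/ttop.png');b=cv2.imread('pics/tside.png'); cv2.imwrite('pics/v11.png',cv2.resize(np.hstack([a,b]),None,fx=.8,fy=.8))
E
```

```text
pos [538.   -2.8 148.3] dp [ 87.3 -86.7 -58.3] turn [ 0.0038 -0.0053 -0.0016] w 59.6 F [ 0.2  0.3 -0.3] t 47.58
now z20 ['-166:39', '-165:40', '-164:41', '-163:41', '-162:41', '-161:40', '-160:38', '-159:39', '-158:40', '-157:41', '-156:41', '-155:41', '-154:40', '-153:39', '-152:39', '-151:38', '-150:38', '-149:38', '-148:40', '-147:43', '-146:46', '-145:48', '-144:49', '-143:47', '-142:45', '-141:43', '-140:41', '-139:39', '-138:39', '-137:40', '-136:40', '-135:40', '-134:39', '-133:37', '-132:38', '-131:39', '-130:40', '-129:40', '-128:39', '-127:38', '-126:37', '-125:37', '-124:38', '-123:38', '-122:38']
brass centroid -144.9055930554141 64.19613
now z20 ['-117:39', '-116:40', '-115:44', '-114:51', '-113:64', '-112:80', '-111:95', '-110:105', '-109:111', '-108:115', '-107:116', '-106:116', '-105:115', '-104:114', '-103:113', '-102:114', '-101:115', '-100:117', '-99:117', '-98:110', '-97:98', '-96:89', '-95:90', '-94:107', '-93:146', '-92:190', '-91:218', '-90:227', '-89:232', '-88:235', '-87:235', '-86:237', '-85:238', '-84:239', '-83:230', '-82:206', '-81:174', '-80:140', '-79:109', '-78:85', '-77:73', '-76:69', '-75:69', '-74:69', '-73:69']
brass centroid -145.02168973931705 64.55134
[329.1 172.8] 110 [306.6 205.1] 72 X [625.2 -87.8  48.3] err 0.14
top [([659.8, 161.9], [652.7, 156.5], 157), ([632.7, -88.2], [626.2, -87.8], 110), ([562.6, 215.2], [557.7, 208.6], 18)]
side [([631.1, -122.9], [625.3, -90.3], 72), ([640.9, -45.4], [634.8, -15.5], 82), ([649.1, 32.3], [642.7, 59.5], 96)]
top [(0.63, [148.4, 175.5, 32.1, 97.6]), (0.16, [258.2, 129.3, 92.1, 110.4])]
side [(0.69, [270.9, 304.4, 129.8, 92.6])]
```

View pics/v11.png

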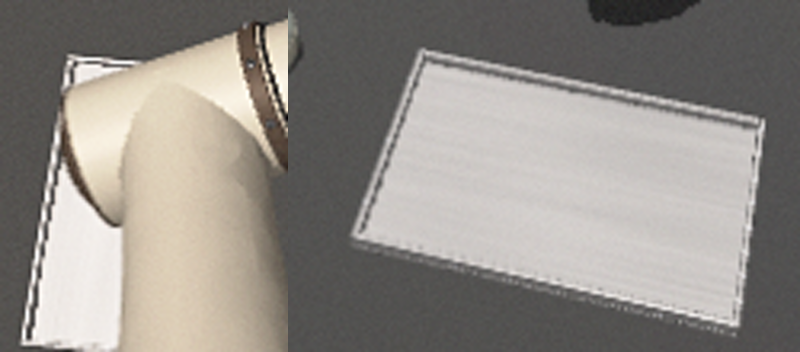

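```bash
python3 - <<'E'
from h import *
t=shot('top');s=shot('side')
A=[at(s,*p,14) for p in((291.9,305.6),(398.8,327.5),(390.6,392.5),(270,364))]
B=[at(t,140+x/2.1,110+y/2.1,14) for x,y in((157,152),(130,341),(15,331),(45,142))]
for X in(A,B):
    X=np.array(X); print(np.round(X,0).tolist(),X.mean(0).round(1),[np.linalg.norm(X[i]-X[i-1]).round(0) for i in range(4)],np.degrees(np.arctan2(*(X[0]-X[1])[::-1])).round(1))
E
```

```text
[[614.0, 233.0], [369.0, 265.0], [389.0, 413.0], [634.0, 381.0]] [501.6 323. ] [np.float64(149.0), np.float64(247.0), np.float64(149.0), np.float64(248.0)] -7.4
[[617.0, 231.0], [371.0, 263.0], [388.0, 410.0], [635.0, 380.0]] [502.7 320.8] [np.float64(150.0), np.float64(248.0), np.float64(148.0), np.float64(249.0)] -7.3
```

The gate is home. Its edges and line in the side view match the start picture, and v11 shows the tray clear. Its centre is (502,322) with the long axis at -7.3°. Next I'll fetch the window 2 dish.

Emit:
{"name": "servo_tool", "arguments": {
  "turn": [
    [0.002,-0.003,0],
    [0.002,-0.002,-0.001],
    [0,0,0],
    [0,0,0],
    [0,0,0]
  ],
  "dp": [
    [0.03,0.018,-0.01],
    [0.04,0.024,-0.015],
    [0.026,0.016,-0.015],
    [0.005,0.003,-0.01],
    [0,0,0]
  ],
  "fingers": [0.062,0.062,0.062,0.062,0.062]
}}

```text
clock: 48.7
position: [639.8, 59.1, 94.0]
ee_rot: [0.062, 0.998, -0.001, -0.003]
contact_force: [0.2, 1.4, -0.2]
gripper_width: 62.0
```

```bash
python3 c.py 643.4 60 34.5
```

```text
pos [639.8  59.1  94. ] dp [  3.6   0.9 -59.5] turn [ 0.0013 -0.0059  0.0002] w 62.0 F [ 0.2  1.4 -0.2] t 48.7
```

Emit:
{"name": "servo_tool", "arguments": {
  "turn": [
    [0.001,-0.005,0],
    [0,0,0],
    [0,0,0],
    [0,0,0],
    [0,0,0]
  ],
  "dp": [
    [0.002,0.0005,-0.01],
    [0.0015,0.0005,-0.012],
    [0,0,-0.012],
    [0,0,-0.006],
    [0,0,0]
  ],
  "fingers": [0.062,0.062,0.062,0.062,0.062]
}}

```text
clock: 49.32
position: [641.7, 58.6, 52.7]
ee_rot: [0.062, 0.998, -0.0, -0.0]
contact_force: [0.8, 0.3, 0.1]
gripper_width: 62.1
```

```bash
python3 c.py 643.4 60 34.5
```

```text
pos [641.7  58.6  52.7] dp [  1.7   1.4 -18.2] turn [ 0.0001 -0.0004  0.0016] w 62.1 F [0.8 0.3 0.1] t 49.33
```

Emit:
{"name": "servo_tool", "arguments": {
  "turn": [
    [0,0,0],
    [0,0,0],
    [0,0,0],
    [0,0,0],
    [0,0,0]
  ],
  "dp": [
    [0.001,0.001,-0.006],
    [0.0005,0.0005,-0.006],
    [0,0,-0.004],
    [0,0,-0.0015],
    [0,0,0]
  ],
  "fingers": [0.062,0.062,0.062,0.062,0.062]
}}

```text
clock: 49.95
position: [643.9, 60.4, 34.7]
ee_rot: [0.062, 0.998, 0.0, 0.001]
contact_force: [-0.3, -0.0, 0.5]
gripper_width: 62.1
```

Emit:
{"name": "servo_tool", "arguments": {
  "turn": [
    [0,0,0],
    [0,0,0],
    [0,0,0],
    [0,0,0],
    [0,0,0]
  ],
  "dp": [
    [0,0,0],
    [0,0,0],
    [0,0,0],
    [0,0,0],
    [0,0,0.01]
  ],
  "fingers": [0.03,0.03,0.03,0.03,0.03]
}}

```text
clock: 50.58
position: [643.6, 60.3, 44.9]
ee_rot: [0.062, 0.998, 0.0, 0.0]
contact_force: [-0.2, -0.2, 0.3]
gripper_width: 37.2
```

Emit:
{"name": "servo_tool", "arguments": {
  "turn": [
    [0,0,0],
    [0,0,0],
    [0,0,0],
    [0,0,0],
    [0,0,0]
  ],
  "dp": [
    [0,0,0.03],
    [0,0,0.03],
    [-0.008,0.03,0],
    [-0.013,0.05,0],
    [-0.013,0.05,0]
  ],
  "fingers": [0.03,0.03,0.03,0.03,0.03]
}}

```text
clock: 51.2
position: [610.9, 190.1, 111.4]
ee_rot: [0.066, 0.998, 0.001, 0.003]
contact_force: [0.1, 0.4, -0.6]
gripper_width: 37.2
```

Emit:
{"name": "servo_tool", "arguments": {
  "turn": [
    [0,0,0],
    [0,0,0],
    [0,0,0],
    [0,0,0],
    [0,0,0]
  ],
  "dp": [
    [-0.013,0.05,0],
    [-0.013,0.045,0],
    [-0.006,0.02,-0.01],
    [0,0,0],
    [0,0,0]
  ],
  "fingers": [0.03,0.03,0.03,0.03,0.03]
}}

```text
clock: 51.82
position: [577.3, 311.3, 103.9]
ee_rot: [0.064, 0.998, 0.002, 0.004]
contact_force: [-0.9, -0.4, -0.6]
gripper_width: 37.7
```

```bash
python3 c.py 576.5 312.5 8; python3 d.py
```

```text
pos [577.3 311.3 103.9] dp [ -0.8   1.2 -95.9] turn [-0.0036  0.0089  0.0042] w 37.7 F [-0.9 -0.4 -0.6] t 51.83
top [([642.3, -12.4], [635.5, -13.7], 108), ([632.7, -88.2], [626.2, -87.8], 110)]
side []
```

Emit:
{"name": "servo_tool", "arguments": {
  "turn": [
    [-0.002,0.004,0.002],
    [-0.002,0.004,0.002],
    [0,0,0],
    [0,0,0],
    [0,0,0]
  ],
  "dp": [
    [0,0,-0.015],
    [0,0,-0.02],
    [0,0,-0.02],
    [0,0,-0.01],
    [0,0,0]
  ],
  "fingers": [0.03,0.03,0.03,0.03,0.03]
}}

```text
clock: 52.55
position: [577.3, 306.8, 32.3]
ee_rot: [0.064, 0.998, -0.002, -0.002]
contact_force: [-0.4, -0.3, -1.1]
gripper_width: 37.0
```

```bash
python3 c.py 576.5 312.5 8
```

```text
pos [577.3 306.8  32.3] dp [ -0.8   5.7 -24.3] turn [ 0.0034 -0.0036  0.0056] w 37.0 F [-0.4 -0.3 -1.1] t 52.55
```

Emit:
{"name": "servo_tool", "arguments": {
  "turn": [
    [0.003,-0.003,0.005],
    [0,0,0],
    [0,0,0],
    [0,0,0],
    [0,0,0]
  ],
  "dp": [
    [0,0.003,-0.007],
    [0,0.002,-0.007],
    [0,0,-0.005],
    [0,0,-0.002],
    [0,0,0]
  ],
  "fingers": [0.03,0.03,0.03,0.03,0.03]
}}

```text
clock: 53.18
position: [578.2, 313.0, 11.3]
ee_rot: [0.061, 0.998, 0.001, 0.001]
contact_force: [-0.6, 0.0, -0.6]
gripper_width: 37.6
```

```bash
python3 c.py 576.5 312.5 8
```

```text
pos [578.2 313.   11.3] dp [-1.7 -0.5 -3.3] turn [-0.0016  0.0021 -0.0004] w 37.6 F [-0.6  0.  -0.6] t 53.17
```

Emit:
{"name": "servo_tool", "arguments": {
  "turn": [
    [0,0,0],
    [0,0,0],
    [0,0,0],
    [0,0,0],
    [0,0,0]
  ],
  "dp": [
    [0,0,-0.0015],
    [0,0,-0.0015],
    [0,0,-0.0005],
    [0,0,0],
    [0,0,0]
  ],
  "fingers": [0.03,0.03,0.03,0.03,0.03]
}}

```text
clock: 53.8
position: [578.6, 313.2, 9.5]
ee_rot: [0.061, 0.998, 0.001, 0.002]
contact_force: [-0.6, 0.9, 1.1]
gripper_width: 37.3
```

Emit:
{"name": "servo_tool", "arguments": {
  "turn": [
    [0,0,0],
    [0,0,0],
    [0,0,0],
    [0,0,0],
    [0,0,0]
  ],
  "dp": [
    [0,0,0],
    [0,0,0],
    [0,0,0],
    [0,0,0.01],
    [0,0,0.03]
  ],
  "fingers": [0.06,0.06,0.06,0.06,0.06]
}}

```text
clock: 54.42
position: [577.2, 312.1, 47.6]
ee_rot: [0.061, 0.998, -0.001, -0.001]
contact_force: [0.0, 0.5, -0.2]
gripper_width: 59.9
```

Emit:
{"name": "servo_tool", "arguments": {
  "turn": [
    [0,0,0],
    [0,0,0],
    [0,0,0],
    [0,0,0],
    [0,0,0]
  ],
  "dp": [
    [0,0,0.03],
    [0,-0.01,0.04],
    [0.008,-0.045,0.01],
    [0.008,-0.05,0],
    [0.008,-0.05,0]
  ],
  "fingers": [0.062,0.062,0.062,0.062,0.062]
}}

```text
clock: 55.05
position: [603.7, 158.3, 137.9]
ee_rot: [0.057, 0.998, 0.003, 0.005]
contact_force: [-0.2, 0.4, 0.9]
gripper_width: 62.2
```

Emit:
{"name": "servo_tool", "arguments": {
  "turn": [
    [0,0,0],
    [0,0,0],
    [0,0,0],
    [0,0,0],
    [0,0,0]
  ],
  "dp": [
    [0.008,-0.05,0],
    [0.008,-0.05,0],
    [0.008,-0.045,0],
    [0.004,-0.02,-0.01],
    [0,0,0]
  ],
  "fingers": [0.062,0.062,0.062,0.062,0.062]
}}

```text
clock: 55.68
position: [632.9, -14.8, 132.0]
ee_rot: [0.059, 0.998, 0.004, 0.008]
contact_force: [-1.2, -0.3, 0.5]
gripper_width: 62.2
```

```bash
python3 c.py 634.9 -14.7 34.5; python3 d.py
```

```text
pos [632.9 -14.8 132. ] dp [  2.    0.1 -97.5] turn [-0.0063  0.0167 -0.0048] w 62.2 F [-1.2 -0.3  0.5] t 55.67
[331.  170.7] 46 [305.1 203.7] 32 X [630.4 -93.2  48.9] err 0.26
[183.  196.2] 96 [302.2 336.1] 168 X [577.8 315.6  23.6] err 0.34
top [([708.7, 191.9], [700.5, 185.9], 21), ([678.8, 321.9], [671.2, 312.9], 67), ([638.4, -93.8], [631.8, -93.3], 46), ([579.8, 317.4], [574.5, 308.5], 96)]
side [([636.2, -129.1], [630.3, -96.3], 32), ([577.6, 312.2], [573.7, 329.8], 168)]
```

Emit:
{"name": "servo_tool", "arguments": {
  "turn": [
    [-0.003,0.008,-0.002],
    [-0.003,0.008,-0.002],
    [0,0,0],
    [0,0,0],
    [0,0,0]
  ],
  "dp": [
    [0.001,0,-0.02],
    [0.001,0,-0.025],
    [0,0,-0.02],
    [0,0,-0.01],
    [0,0,0]
  ],
  "fingers": [0.062,0.062,0.062,0.062,0.062]
}}

```text
clock: 56.4
position: [634.5, -6.9, 52.1]
ee_rot: [0.056, 0.998, 0.0, -0.001]
contact_force: [-0.1, -0.3, 1.0]
gripper_width: 61.6
```

```bash
python3 c.py 634.9 -14.7 34.5
```

```text
pos [634.5  -6.9  52.1] dp [  0.4  -7.8 -17.6] turn [-0.0003 -0.001  -0.0112] w 61.6 F [-0.1 -0.3  1. ] t 56.4
```

Emit:
{"name": "servo_tool", "arguments": {
  "turn": [
    [0,0,-0.006],
    [0,0,-0.005],
    [0,0,0],
    [0,0,0],
    [0,0,0]
  ],
  "dp": [
    [0.0003,-0.004,0],
    [0,-0.003,0],
    [0,0,0],
    [0,0,0],
    [0,0,0]
  ],
  "fingers": [0.062,0.062,0.062,0.062,0.062]
}}

```text
clock: 57.02
position: [636.4, -14.0, 54.7]
ee_rot: [0.062, 0.998, 0.001, 0.002]
contact_force: [0.1, 0.0, 0.3]
gripper_width: 62.0
```

```bash
python3 c.py 634.9 -14.7 34.5
```

```text
pos [636.4 -14.   54.7] dp [ -1.5  -0.7 -20.2] turn [-0.001   0.0039  0.0001] w 62.0 F [0.1 0.  0.3] t 57.02
```

Emit:
{"name": "servo_tool", "arguments": {
  "turn": [
    [0,0.003,0],
    [0,0,0],
    [0,0,0],
    [0,0,0],
    [0,0,0]
  ],
  "dp": [
    [-0.001,-0.0005,-0.007],
    [-0.0005,0,-0.006],
    [0,0,-0.004],
    [0,0,-0.0015],
    [0,0,0]
  ],
  "fingers": [0.062,0.062,0.062,0.062,0.062]
}}

```text
clock: 57.65
position: [634.3, -14.5, 34.3]
ee_rot: [0.062, 0.998, 0.0, -0.0]
contact_force: [-0.3, 0.5, 0.1]
gripper_width: 62.0
```

Emit:
{"name": "servo_tool", "arguments": {
  "turn": [
    [0,0,0],
    [0,0,0],
    [0,0,0],
    [0,0,0],
    [0,0,0]
  ],
  "dp": [
    [0,0,0],
    [0,0,0],
    [0,0,0],
    [0,0,0],
    [0,0,0.01]
  ],
  "fingers": [0.03,0.03,0.03,0.03,0.03]
}}

```text
clock: 58.28
position: [634.0, -14.5, 44.4]
ee_rot: [0.062, 0.998, 0.0, -0.001]
contact_force: [-1.0, -0.5, -0.8]
gripper_width: 37.3
```

Emit:
{"name": "servo_tool", "arguments": {
  "turn": [
    [0,0,0],
    [0,0,0],
    [0,0,0],
    [0,0,0],
    [0,0,0]
  ],
  "dp": [
    [0,0,0.03],
    [0,0,0.03],
    [-0.012,0.03,0],
    [-0.018,0.046,0],
    [-0.018,0.046,0]
  ],
  "fingers": [0.03,0.03,0.03,0.03,0.03]
}}

```text
clock: 58.9
position: [587.4, 107.4, 110.6]
ee_rot: [0.065, 0.998, 0.001, 0.002]
contact_force: [0.1, 0.5, -0.7]
gripper_width: 36.8
```

Emit:
{"name": "servo_tool", "arguments": {
  "turn": [
    [0,0,0],
    [0,0,0],
    [0,0,0],
    [0,0,0],
    [0,0,0]
  ],
  "dp": [
    [-0.018,0.046,0],
    [-0.018,0.046,0],
    [-0.018,0.046,0],
    [-0.016,0.04,0],
    [-0.008,0.02,0]
  ],
  "fingers": [0.03,0.03,0.03,0.03,0.03]
}}

```text
clock: 59.52
position: [506.7, 314.0, 115.3]
ee_rot: [0.063, 0.998, 0.003, 0.005]
contact_force: [0.0, 0.6, 0.4]
gripper_width: 37.3
```

```bash
python3 c.py 502 322 8
```

```text
pos [506.7 314.  115.3] dp [  -4.7    8.  -107.3] turn [-0.0057  0.0107  0.0033] w 37.3 F [0.  0.6 0.4] t 59.52
```

Emit:
{"name": "servo_tool", "arguments": {
  "turn": [
    [-0.003,0.005,0.001],
    [-0.003,0.005,0.001],
    [0,0,0],
    [0,0,0],
    [0,0,0]
  ],
  "dp": [
    [-0.002,0.004,-0.015],
    [-0.002,0.004,-0.025],
    [0,0,-0.02],
    [0,0,-0.01],
    [0,0,0]
  ],
  "fingers": [0.03,0.03,0.03,0.03,0.03]
}}

```text
clock: 60.15
position: [502.4, 320.7, 42.3]
ee_rot: [0.062, 0.998, -0.001, -0.0]
contact_force: [0.6, 0.3, -0.3]
gripper_width: 37.1
```

```bash
python3 c.py 502 322 8
```

```text
pos [502.4 320.7  42.3] dp [ -0.4   1.3 -34.3] turn [ 0.0011 -0.0006  0.0014] w 37.1 F [ 0.6  0.3 -0.3] t 60.15
```

Emit:
{"name": "servo_tool", "arguments": {
  "turn": [
    [0.001,0,0.001],
    [0,0,0],
    [0,0,0],
    [0,0,0],
    [0,0,0]
  ],
  "dp": [
    [0,0.001,-0.01],
    [0,0,-0.01],
    [0,0,-0.006],
    [0,0,-0.003],
    [0,0,0]
  ],
  "fingers": [0.03,0.03,0.03,0.03,0.03]
}}

```text
clock: 60.78
position: [503.4, 321.9, 12.7]
ee_rot: [0.062, 0.998, 0.001, 0.001]
contact_force: [-0.2, -0.6, -0.6]
gripper_width: 37.2
```

```bash
python3 c.py 502 322 8.5
```

```text
pos [503.4 321.9  12.7] dp [-1.4  0.1 -4.2] turn [-0.0018  0.0014  0.0009] w 37.2 F [-0.2 -0.6 -0.6] t 60.77
```

Emit:
{"name": "servo_tool", "arguments": {
  "turn": [
    [0,0,0],
    [0,0,0],
    [0,0,0],
    [0,0,0],
    [0,0,0]
  ],
  "dp": [
    [0,0,-0.002],
    [0,0,-0.0015],
    [0,0,-0.0005],
    [0,0,0],
    [0,0,0]
  ],
  "fingers": [0.03,0.03,0.03,0.03,0.03]
}}

```text
clock: 61.4
position: [503.8, 322.4, 9.3]
ee_rot: [0.062, 0.998, 0.002, 0.001]
contact_force: [0.2, 0.4, -0.6]
gripper_width: 37.2
```

Emit:
{"name": "servo_tool", "arguments": {
  "turn": [
    [0,0,0],
    [0,0,0],
    [0,0,0],
    [0,0,0],
    [0,0,0]
  ],
  "dp": [
    [0,0,0],
    [0,0,0],
    [0,0,0],
    [0,0,0.01],
    [0,0,0.03]
  ],
  "fingers": [0.06,0.06,0.06,0.06,0.06]
}}

```text
clock: 62.02
position: [502.8, 321.3, 48.7]
ee_rot: [0.062, 0.998, -0.0, -0.0]
contact_force: [0.1, -0.1, -0.1]
gripper_width: 60.1
```

Emit:
{"name": "servo_tool", "arguments": {
  "turn": [
    [0,0,0],
    [0,0,0],
    [0,0,0],
    [0,0,0],
    [0,0,0]
  ],
  "dp": [
    [0,0,0.03],
    [0,-0.01,0.04],
    [0.015,-0.045,0.01],
    [0.015,-0.05,0],
    [0.015,-0.05,0]
  ],
  "fingers": [0.062,0.062,0.062,0.062,0.062]
}}

```text
clock: 62.65
position: [550.3, 167.4, 138.9]
ee_rot: [0.058, 0.998, 0.004, 0.005]
contact_force: [0.4, -0.4, -0.8]
gripper_width: 61.7
```

Emit:
{"name": "servo_tool", "arguments": {
  "turn": [
    [0,0,0],
    [0,0,0],
    [0,0,0],
    [0,0,0],
    [0,0,0]
  ],
  "dp": [
    [0.015,-0.05,0],
    [0.015,-0.05,0],
    [0.015,-0.05,0],
    [0.015,-0.045,0],
    [0.006,-0.02,0]
  ],
  "fingers": [0.062,0.062,0.062,0.062,0.062]
}}

```text
clock: 63.28
position: [618.7, -56.7, 144.2]
ee_rot: [0.058, 0.998, 0.004, 0.008]
contact_force: [-0.1, 0.8, -0.4]
gripper_width: 61.9
```

```bash
python3 c.py 625.3 -89.3 34.5; python3 d.py
```

```text
pos [618.7 -56.7 144.2] dp [   6.6  -32.6 -109.7] turn [-0.0077  0.0171 -0.0065] w 61.9 F [-0.1  0.8 -0.4] t 63.27
[183.6 196.3] 109 [302.2 336.1] 168 X [577.9 314.4  21.6] err 0.27
[179.7 222.8] 114 [335.6 343.1] 176 X [504.8 323.4  21.9] err 0.33
top [([703.9, 133.7], [695.7, 129.0], 22), ([681.0, 266.5], [673.4, 258.8], 63), ([579.3, 315.5], [574.0, 306.6], 109), ([506.2, 324.6], [502.6, 315.6], 114)]
side [([577.6, 312.2], [573.7, 329.8], 168), ([504.2, 321.1], [502.8, 338.4], 176)]
```

```bash
python3 - <<'E'
from h import *
d=shot('side','s_w0'); cv2.imwrite('pics/v12.png',cv2.resize(d['img'][150:270,250:410],None,fx=4.5,fy=4.5,interpolation=cv2.INTER_CUBIC)[...,::-1]); print((proj(d,[625.3,-89.3,46])-[250,150])*4.5)
E
```

```text
[254.34041546 249.22415099]
```

View pics/v12.png

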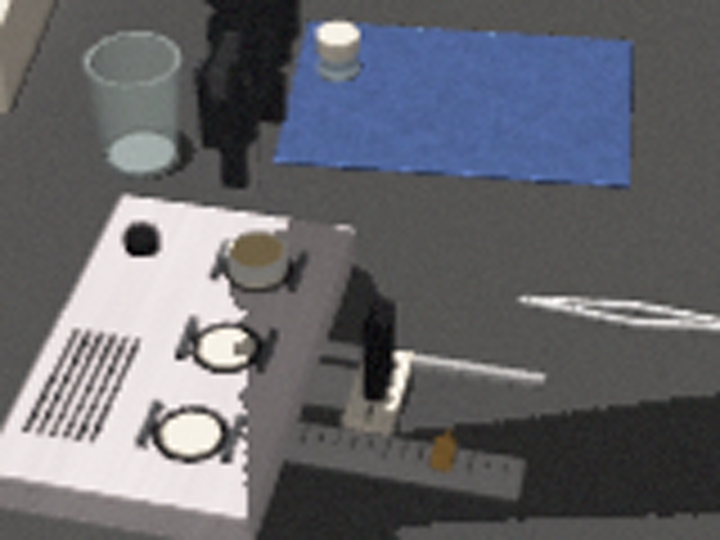

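v12 shows the window 0 dish still in place at (256,250), in the arm's shadow, and the gate home. I'll fetch it.

Emit:
{"name": "servo_tool", "arguments": {
  "turn": [
    [-0.004,0.008,-0.003],
    [-0.003,0.008,-0.003],
    [0,0,0],
    [0,0,0],
    [0,0,0]
  ],
  "dp": [
    [0.003,-0.018,-0.015],
    [0.003,-0.015,-0.025],
    [0,-0.002,-0.025],
    [0,0,-0.012],
    [0,0,0]
  ],
  "fingers": [0.062,0.062,0.062,0.062,0.062]
}}

```text
clock: 64.05
position: [623.6, -89.4, 63.8]
ee_rot: [0.059, 0.998, 0.0, -0.001]
contact_force: [0.3, 0.1, -0.1]
gripper_width: 61.9
```

```bash
python3 c.py 625.3 -89.3 34.5
```

```text
pos [623.6 -89.4  63.8] dp [  1.7   0.1 -29.3] turn [-0.0007 -0.0011 -0.0053] w 61.9 F [ 0.3  0.1 -0.1] t 64.05
```

Emit:
{"name": "servo_tool", "arguments": {
  "turn": [
    [0,-0.001,-0.005],
    [0,0,0],
    [0,0,0],
    [0,0,0],
    [0,0,0]
  ],
  "dp": [
    [0.001,0,-0.009],
    [0,0,-0.009],
    [0,0,-0.006],
    [0,0,-0.002],
    [0,0,0]
  ],
  "fingers": [0.062,0.062,0.062,0.062,0.062]
}}

```text
clock: 64.68
position: [626.1, -88.6, 38.3]
ee_rot: [0.061, 0.998, 0.0, 0.002]
contact_force: [0.4, -0.7, 1.4]
gripper_width: 61.8
```

```bash
python3 c.py 625.3 -89.3 34.5
```

```text
pos [626.1 -88.6  38.3] dp [-0.8 -0.7 -3.8] turn [-0.0007  0.004  -0.0017] w 61.8 F [ 0.4 -0.7  1.4] t 64.67
```

Emit:
{"name": "servo_tool", "arguments": {
  "turn": [
    [0,0.003,0],
    [0,0,0],
    [0,0,0],
    [0,0,0],
    [0,0,0]
  ],
  "dp": [
    [-0.0006,-0.0005,-0.002],
    [0,0,-0.0015],
    [0,0,0],
    [0,0,0],
    [0,0,0]
  ],
  "fingers": [0.062,0.062,0.062,0.03,0.03]
}}

```text
clock: 65.3
position: [626.3, -89.2, 35.8]
ee_rot: [0.06, 0.998, 0.0, 0.002]
contact_force: [-0.7, -0.1, 0.8]
gripper_width: 37.2
```

Emit:
{"name": "servo_tool", "arguments": {
  "turn": [
    [0,0,0],
    [0,0,0],
    [0,0,0],
    [0,0,0],
    [0,0,0]
  ],
  "dp": [
    [0,0,0],
    [0,0,0],
    [0,0,0.01],
    [0,0,0.03],
    [0,0,0.03]
  ],
  "fingers": [0.03,0.03,0.03,0.03,0.03]
}}

```text
clock: 65.92
position: [624.0, -89.3, 105.2]
ee_rot: [0.061, 0.998, 0.0, -0.002]
contact_force: [0.5, 0.1, -0.7]
gripper_width: 37.3
```

Emit:
{"name": "servo_tool", "arguments": {
  "turn": [
    [0,0,0],
    [0,0,0],
    [0,0,0],
    [0,0,0],
    [0,0,0]
  ],
  "dp": [
    [-0.01,0.03,0],
    [-0.021,0.044,0],
    [-0.021,0.044,0],
    [-0.021,0.044,0],
    [-0.021,0.044,0]
  ],
  "fingers": [0.03,0.03,0.03,0.03,0.03]
}}

```text
clock: 66.55
position: [531.3, 119.4, 111.8]
ee_rot: [0.064, 0.998, 0.001, 0.004]
contact_force: [-0.1, 1.7, -0.2]
gripper_width: 37.2
```

Emit:
{"name": "servo_tool", "arguments": {
  "turn": [
    [0,0,0],
    [0,0,0],
    [0,0,0],
    [0,0,0],
    [0,0,0]
  ],
  "dp": [
    [-0.021,0.044,0],
    [-0.021,0.044,0],
    [-0.021,0.044,0],
    [-0.018,0.036,0],
    [-0.01,0.02,0]
  ],
  "fingers": [0.03,0.03,0.03,0.03,0.03]
}}

```text
clock: 67.18
position: [436.6, 315.7, 115.9]
ee_rot: [0.062, 0.998, 0.003, 0.006]
contact_force: [-0.2, 0.8, 0.2]
gripper_width: 36.9
```

```bash
python3 c.py 427.5 331.5 8
```

```text
pos [436.6 315.7 115.9] dp [  -9.1   15.8 -107.9] turn [-0.006   0.013   0.0012] w 36.9 F [-0.2  0.8  0.2] t 67.17
```

Emit:
{"name": "servo_tool", "arguments": {
  "turn": [
    [-0.003,0.006,0.001],
    [-0.003,0.006,0],
    [0,0,0],
    [0,0,0],
    [0,0,0]
  ],
  "dp": [
    [-0.004,0.008,-0.015],
    [-0.004,0.007,-0.025],
    [0,0,-0.02],
    [0,0,-0.01],
    [0,0,0]
  ],
  "fingers": [0.03,0.03,0.03,0.03,0.03]
}}

```text
clock: 67.8
position: [428.1, 330.5, 42.6]
ee_rot: [0.061, 0.998, -0.0, -0.0]
contact_force: [-0.4, -0.1, -0.2]
gripper_width: 37.0
```

```bash
python3 c.py 427.5 331.5 8.5
```

```text
pos [428.1 330.5  42.6] dp [ -0.6   1.  -34.1] turn [ 0.0007 -0.0004 -0.0001] w 37.0 F [-0.4 -0.1 -0.2] t 67.8
```

Emit:
{"name": "servo_tool", "arguments": {
  "turn": [
    [0,0,0],
    [0,0,0],
    [0,0,0],
    [0,0,0],
    [0,0,0]
  ],
  "dp": [
    [0,0,-0.01],
    [0,0,-0.01],
    [0,0,-0.006],
    [0,0,-0.004],
    [0,0,0]
  ],
  "fingers": [0.03,0.03,0.03,0.03,0.03]
}}

```text
clock: 68.42
position: [429.1, 330.8, 11.8]
ee_rot: [0.062, 0.998, 0.001, 0.001]
contact_force: [0.2, 0.3, -0.7]
gripper_width: 37.2
```

Emit:
{"name": "servo_tool", "arguments": {
  "turn": [
    [0,0,0],
    [0,0,0],
    [0,0,0],
    [0,0,0],
    [0,0,0]
  ],
  "dp": [
    [0,0,-0.0015],
    [0,0,-0.001],
    [0,0,0],
    [0,0,0],
    [0,0,0]
  ],
  "fingers": [0.03,0.03,0.03,0.03,0.03]
}}

```text
clock: 69.05
position: [429.4, 331.4, 10.0]
ee_rot: [0.062, 0.998, 0.001, 0.001]
contact_force: [0.8, -1.4, -0.4]
gripper_width: 37.0
```

```bash
python3 c.py 427.5 331.5 8.5
```

```text
pos [429.4 331.4  10. ] dp [-1.9  0.1 -1.5] turn [-0.0028  0.0025  0.0002] w 37.0 F [ 0.8 -1.4 -0.4] t 69.05
```

Emit:
{"name": "servo_tool", "arguments": {
  "turn": [
    [0,0,0],
    [0,0,0],
    [0,0,0],
    [0,0,0],
    [0,0,0]
  ],
  "dp": [
    [0,0,-0.0005],
    [0,0,0],
    [0,0,0],
    [0,0,0],
    [0,0,0.01]
  ],
  "fingers": [0.03,0.06,0.06,0.06,0.06]
}}

```text
clock: 69.68
position: [429.2, 331.0, 19.5]
ee_rot: [0.062, 0.998, 0.001, 0.001]
contact_force: [0.4, -0.0, -0.3]
gripper_width: 59.9
```

Emit:
{"name": "servo_tool", "arguments": {
  "turn": [
    [0,0,0],
    [0,0,0],
    [0,0,0],
    [0,0,0],
    [0,0,0]
  ],
  "dp": [
    [0,0,0.03],
    [0,0,0.05],
    [0,0,0.05],
    [0.01,-0.05,0.02],
    [0.01,-0.055,0]
  ],
  "fingers": [0.06,0.06,0.06,0.06,0.06]
}}

```text
clock: 70.3
position: [450.1, 226.7, 178.4]
ee_rot: [0.058, 0.998, 0.003, 0.004]
contact_force: [0.5, -1.3, -0.5]
gripper_width: 60.1
```

Emit:
{"name": "servo_tool", "arguments": {
  "turn": [
    [0,0,0],
    [0,0,0],
    [0,0,0],
    [0,0,0],
    [0,0,0]
  ],
  "dp": [
    [0,-0.055,0],
    [0,-0.055,0],
    [0,-0.05,0],
    [0,-0.02,0],
    [0,0,0]
  ],
  "fingers": [0.06,0.06,0.06,0.06,0.06]
}}

```text
clock: 70.92
position: [449.4, 38.5, 183.4]
ee_rot: [0.06, 0.998, 0.005, 0.007]
contact_force: [-0.1, -0.9, 1.1]
gripper_width: 59.7
```

```bash
python3 c.py 0 0 0; python3 d.py; python3 prof.py | tail -2; python3 - <<'E'
from h import *
a=shot('top','topend')['img'][110:290,140:510]; b=shot('side','sideend')['img'][120:400,220:440]
a=cv2.resize(a,(800,389),interpolation=cv2.INTER_CUBIC); cv2.imwrite('pics/v13.png',a[...,::-1]); cv2.imwrite('pics/v14.png',cv2.resize(b,None,fx=2.1,fy=2.1,interpolation=cv2.INTER_CUBIC)[...,::-1])
E
```

```text
pos [449.4  38.5 183.4] dp [-449.4  -38.5 -183.4] turn [-0.0087  0.015  -0.0028] w 59.7 F [-0.1 -0.9  1.1] t 70.92
[183.6 196.3] 110 [302.2 336.1] 168 X [577.9 314.4  21.6] err 0.28
[179.7 222.8] 114 [335.6 343.2] 177 X [504.8 323.4  21.9] err 0.32
top [([579.3, 315.5], [574.0, 306.7], 110), ([498.7, 236.1], [495.3, 229.1], 199), ([506.2, 324.6], [502.6, 315.6], 114), ([392.2, 280.3], [391.2, 272.2], 36)]
side [([577.6, 312.2], [573.7, 329.8], 168), ([504.1, 321.2], [502.7, 338.5], 177), ([428.7, 330.2], [429.9, 347.2], 185)]
now z20 ['-117:84', '-116:80', '-115:73', '-114:69', '-113:79', '-112:110', '-111:149', '-110:185', '-109:208', '-108:223', '-107:229', '-106:231', '-105:233', '-104:234', '-103:234', '-102:236', '-101:237', '-100:235', '-99:218', '-98:188', '-97:160', '-96:154', '-95:167', '-94:184', '-93:202', '-92:218', '-91:227', '-90:231', '-89:233', '-88:233', '-87:234', '-86:235', '-85:237', '-84:238', '-83:229', '-82:204', '-81:171', '-80:136', '-79:107', '-78:84', '-77:72', '-76:68', '-75:67', '-74:68', '-73:68']
brass centroid -144.73857187117585 138.24673
```

View pics/v14.png

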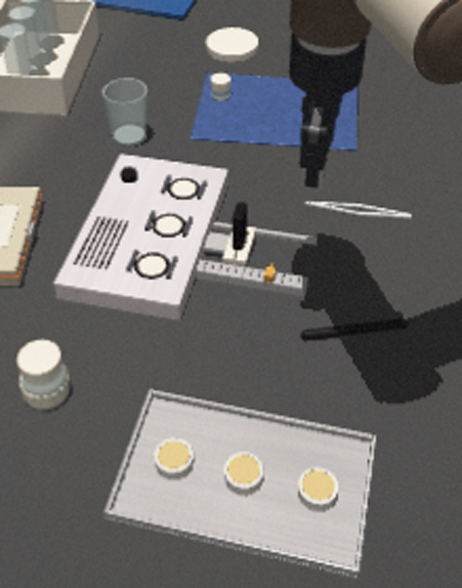

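View pics/v13.png

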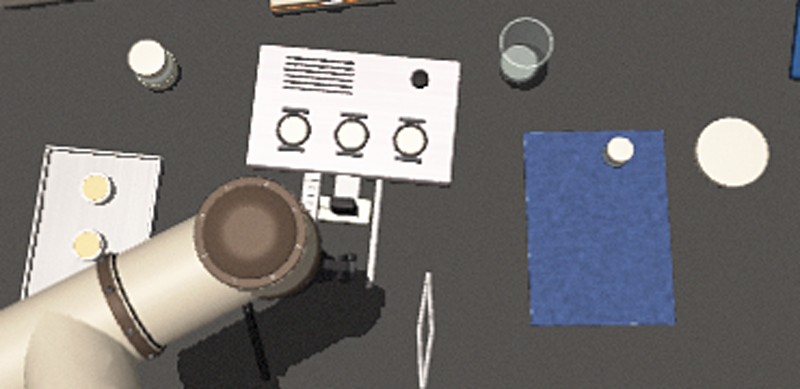

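The side view (v14) shows all three dishes flat, tan face up, on the tray floor at (174,456), (243,470) and (318,487). In both views the windows and pad are clear of dishes, the gate is home and the bystanders look unmoved. The arm is touching nothing, so I'll hand in.

```bash
python3 -c "
from bench import *
print(job_done())"
```

```text
the job is handed in; nothing more can be done
None
```

I carried out the whole task and handed it in at about 71 s on the robot's clock; no verdict came back.

- **Dishes on the windows:** Three dishes were present. I set one on each window, about 1 mm off centre by the camera measurements.
- **Gate:** I drew it out until its line met the brass pointer, to within about 0.3 mm in the side camera. During the first hold, a tilt trim let it creep about 2.7 mm. I brought it back to the mark and held it again for 5.7 s, with about 0.2 mm of drift and all the dishes in place. I then eased it home in the grip and let go only once it was home.
- **Dishes in the tray:** I moved all three to the steel tray.

**Last checks:**
- **Tray dishes:** All three dishes lie flat in the tray, tan side up. Both cameras confirm two of them. The third shows only in the side view, because the arm hid it from the top camera.
- **Gate:** Its position in the side view matches the start picture.
- **Everything else:** The bystanders look unmoved by eye; I did not measure them. The arm was clear of everything, and I saw no sign that a dish had been knocked aside.

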